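# Bring the flywheel's weight stub to the top and load the keyed weight

### The arm

A 6-joint arm with a two-finger parallel gripper is mounted at the origin on the work surface. World frame = base frame: x ahead of the robot, y to its left, z up, the work surface at z = 0. Lengths are in m, angles in rad, forces in N, time in s.
With the tool pointing down it reaches from about 0.4 to 0.825 m from the base axis. Payload 7 kg.
Tool frame: the origin (TCP) lies at the very end of the fingers, on their centre line; the grasp point (between the pads) lies 19 mm behind it; z points along the fingers, y is the direction in which the jaws open and shut (so a half turn about z gives the same grasp; the last joint's range is limited). The gripper opens to 88 mm and grips with 3 to 60 N. Pads are 19 mm wide; open, the fingers measure 130 mm over their backs; the gripper's body (78 mm by 193 mm) begins 47 mm behind the grasp point.
Start: joints at [-1.045, 0.359, 0.012, 0, -1.224, -0.288], TCP at [0.159, -0.656, 0.227] pointing down, gripper open.
Joint ranges: [-3.07, 3.07], [-1.43, 2.12], [-1.02, 1.25], [-3.03, 1.67], [-3.05, -0], [-3.03, 3.03]. Speed limits (rad/s): [2.39, 2.39, 3.01, 3.14, 3.14, 3.14].

### API

Orientations are given as [roll, pitch, yaw] about the fixed x, y, z axes, in that order (R = Rz(yaw) Ry(pitch) Rx(roll)).
In Python, from station import arm, eyes, job, outline_of gives the robot as it stands.
- The arm moves only by the tool apply_moves, never from a script. Its argument "moves" is a list of rows, each a list of 5 numbers: the opening, from -1 (shut) to 1 (fully open), then the shift along the tool's x, y, z in m, then the turn about the tool's z in rad. A call has 1 to 12 rows; each row shifts and turns the commanded pose from where the row before left it, along the tool's axes as they then stand; what a row does not reach is not made up. A row lasts 1/12 s, in which the tool goes at most 41.7 mm and 7.16 degrees, less where a joint would pass 70% of its speed; a pose out of reach is approached as far as the arm can. A call with a gripper value outside its range is refused whole. The fingers move at their own pace and stop on an object; "newtons" is the grip in N (left out, the last holds). Time passes only in rows, so rows that do not move let the fingers close. It gives the time, the measured TCP pose, the force and the opening at its end, in the units of the state.
- arm.get_state(): the state, without advancing time (a new reading comes with each control period).
- eyes.grab_frame(name): name is "scene" or "side" or "wrist"; returns a dict with "color" (420x560x3 uint8, red, green, blue), "z_map" (420x560 float32, m along the optical axis (not along the pixel's ray), 0 where there is no reading), "camera_matrix" (3x3 intrinsics, pixels), "extrinsics" (4x4, takes a point from camera to world coordinates). Camera axes: x right, y up, looking along -z (the intrinsics and any distortion apply to the point x, -y, -z); pixel columns grow to the right and rows downward; lengths in m; the calibration is good to about 2 mm. A picture is of the moment at which its call begins.
- job.job_done(): hands the job in, once; it reports no verdict.
Trained networks look in a picture, given as the dict that the camera call returned (one of the last four; its "shot" number tells which), for a name from the list of things; names that differ only in an ending like _2 or _b are one class to them, and where a whole thing is asked for, a point or a joint stands for the part that bears it (a point fixed in the world has none). Each returns a list of dicts, best first, with "score" (0 to 1); they miss things now and then, are a little off and sometimes report something else, mostly with a low value. They report only what shows in the picture. A call takes as long as a camera call. They do not tell look-alikes from the thing itself.
- outline_of(label, picture): "region" (420x560 bool, what is visible of it) and "extent" ([left, top, right, bottom] in pixels, round what is visible of it).
The state is a dict: "t": time; "q": joint angles; "qd": joint speeds; "joint_efforts": joint torques, N m; "eef_pos": TCP position; "ee_rot": TCP orientation; "force": force on the tool from outside, world axes, zero at the start; "moment": the same for the moment, N m; "width": finger opening in m.
Only numpy, scipy, OpenCV 4.12 (cv2) and the standard library are available. Lean on these libraries where they do the work, as an engineer would, in place of code of your own. Each camera call takes 0.05 s, during which the arm holds its last target.

### The job

Set up the flywheel for the moment-of-inertia experiment: turn the wheel on its axle until its orange stub, which starts out of sight on the lower half, points straight up, and let go of the wheel so that it rests there. Then take the brass weight with the slotted bore from the wooden board, turn it so that its slot matches the flat stub, and lower it gently (no dropping) over the stub until it sits flat on the pad; leave it there with the stub still pointing straight up, and leave the other two weights standing where they are on the board.

Things in the scene. Friction and masses are not known exactly. Their poses are not given: they have to be found in the camera images.
- stand: Fixed stand of the flywheel: grey base plate 170 (x) x 150 (y) x 12 mm, origin under its centre; two blue bearing posts, inner faces 80 mm and outer faces 108 mm apart along y, 46 mm wide along x, with steel bearings up to 126 mm above the table.
- axle (a point): Middle of the flywheel's axle, 110 mm above the table, directly over the stand's origin. Its axes are the stand's and do not turn with the wheel: z is up, y runs along the axle, x is level in the plane of the wheel. The wheel is a solid disc of 150 mm diameter, 20 mm thick along y, flat faces (aluminium rim, green middle); its rim can be pinched across the 20 mm from above.
- wheel (a joint): Angle of the flywheel about the axle's y axis (rad, no stops): 0 or a whole turn when the orange stub points straight up; growing values carry the top of the wheel towards +x of axle. It starts with the stub on the lower half. The axle is stiff: it takes about 0.1 N m (1.4 N at the rim) to turn, and stays where it is left, with the weight on too if the stub is near the top.
- stub (a point): Foot of the orange stub, in the middle of a flat orange pad (30 mm along x, 20 mm along y) on the wheel's rim, 78 mm from the axle. Turns with the wheel: its z axis points outward along the stub, y along the axle, x along the rim. The stub is a flat key 11 mm (x) by 6 mm (y), 19 mm high, its last 4 mm narrowed to 7 by 3 mm.
- weight_center (a point): Centre (half-way up) of the brass weight: a loose upright puck, 44 mm diameter, 28 mm high, about 0.25 kg, on the board. A slot runs right through it along z (up): about 18 mm long along its x axis, 10 mm wide along its y axis; two orange lines on top mark the long direction. Either way round fits. Seated, its centre lies 14 mm above stub.
- board: Wooden board on the table, fixed, 110 mm (x) by 270 mm (y), 18 mm thick; origin under its centre. Three weights stand on it in a row along y, 85 mm apart, in any order.
- plain_weight: Bystander: dark steel puck with a plain round bore, 44 mm diameter, 28 mm high, loose on the board; origin at the centre of its underside.
- knob_weight: Bystander: steel weight with a small knob on top, 42 mm diameter, 40 mm high, loose on the board; origin at the centre of its underside.
Things that resemble listed ones, but are neither listed nor needed, are in the scene too. What is shaped like the part that bears weight_center but green is not meant.

How it is judged:
By the outcome, as a careful person would: the job done as asked, in the order asked, and still so for the second after the job is handed in, with the robot touching nothing.
It also fails if it takes over 72 s, if anything falls off the work surface, if the arm or the gripper's body presses on something with over 40 N, if the wrist force passes 120 N, or if a joint passes its speed limit or range.

## Working session

There is one attempt and no reset: what is moved stays moved. The work goes in short steps, Python scripts to look and compute and a tool call to move; the robot and the scene stay as the last step left them, time stands still between calls to the robot, and variables do not carry over. Pictures are saved under pics/ and viewed, and the job is handed in when it is done.

Besides the shell and the picture viewer there is one more tool, called after "Call:" in YAML: its name, and indented under it one key for each argument. apply_moves: Moves the arm, as the interface text tells. Its arguments: {"type":"object","properties":{"moves":{"type":"array","items":{"type":"array","items":{"type":"number"}}},"newtons":{"type":"number"}},"required":["moves"]}

```bash
ls; mkdir -p pics
cat > h.py <<'E'
import numpy as np, cv2
from station import arm, eyes, job, outline_of
def save(f,name,sc=1):
    im=cv2.cvtColor(f["color"],cv2.COLOR_RGB2BGR)
    cv2.imwrite("pics/"+name,im)
def cloud(f):
    z=f["z_map"];K=f["camera_matrix"];h,w=z.shape
    u,v=np.meshgrid(np.arange(w),np.arange(h))
    x=(u-K[0,2])/K[0,0]*z; y=(v-K[1,2])/K[1,1]*z
    P=np.stack([x,-y,-z],-1)
    E=f["extrinsics"]
    W=P@E[:3,:3].T+E[:3,3]
    W[z<=0]=np.nan
    return W
E
python3 - <<'E'
from h import *
s=arm.get_state(); print({k:np.round(v,3) for k,v in s.items()})
for n in ["scene","side","wrist"]:
    f=eyes.grab_frame(n); save(f,n+"0.png"); print(n,[k for k in f], f["camera_matrix"].round(1).tolist(), f["extrinsics"].round(3).tolist())
    np.savez("pics/%s0.npz"%n,**{k:f[k] for k in ["color","z_map","camera_matrix","extrinsics"]})
    for l in ["stand","wheel","weight_center","board","plain_weight","knob_weight","stub"]:
        r=outline_of(l,f); print(l,[(round(d["score"],2),d["extent"]) for d in r])
E
```

```text
pics
{'t': np.float64(0.0), 'q': array([-1.045,  0.359,  0.011, -0.   , -1.224, -0.288]), 'qd': array([-0.001,  0.   , -0.   , -0.   ,  0.   ,  0.001]), 'joint_efforts': array([ 0.0000e+00, -5.8272e+01,  2.9306e+01,  6.9980e+00,  7.0000e-03,
       -0.0000e+00]), 'eef_pos': array([ 0.159, -0.656,  0.226]), 'ee_rot': array([ 3.14 , -0.   , -2.904]), 'force': array([-0.386, -0.403, -0.064]), 'moment': array([-0.012, -0.024, -0.051]), 'width': np.float64(0.088)}
scene ['color', 'z_map', 'camera_matrix', 'extrinsics', 'shot'] [[508.7, 0.0, 281.1], [0.0, 508.7, 216.7], [0.0, 0.0, 1.0]] [[0.527, -0.469, 0.709, 1.341], [0.85, 0.268, -0.454, -0.504], [0.023, 0.842, 0.54, 0.748], [0.0, 0.0, 0.0, 1.0]]
stand [(0.85, [158.9, 224.3, 246.5, 339.3]), (0.29, [273.3, 226.7, 389.8, 278.4])]
wheel [(0.65, [183.3, 227.2, 217.3, 298.5]), (0.28, [322.7, 237.8, 344.9, 259.2])]
weight_center [(0.81, [279.9, 216.0, 298.0, 235.0]), (0.69, [345.2, 199.2, 360.4, 215.2]), (0.58, [325.4, 237.9, 346.3, 255.0])]
board [(0.95, [271.6, 225.7, 390.8, 276.9])]
plain_weight [(0.72, [356.3, 232.9, 375.6, 247.2])]
knob_w
[... 440 characters left out ...]
, [227.5, 258.7, 246.1, 279.1]), (0.7, [254.1, 341.5, 274.5, 368.7]), (0.61, [291.1, 271.3, 313.0, 295.7])]
board [(0.64, [189.8, 229.4, 288.8, 330.9])]
plain_weight [(0.63, [206.3, 281.6, 223.6, 304.4])]
knob_weight [(0.74, [265.8, 134.2, 319.0, 187.9]), (0.73, [249.8, 236.1, 268.5, 255.3]), (0.69, [255.1, 132.4, 330.0, 217.8])]
stub [(0.89, [267.8, 135.1, 317.8, 185.4])]
wrist ['color', 'z_map', 'camera_matrix', 'extrinsics', 'shot'] [[302.5, 0.0, 285.1], [0.0, 302.5, 215.2], [0.0, 0.0, 1.0]] [[-0.235, -0.938, -0.256, 0.089], [0.972, -0.227, -0.062, -0.672], [0.0, -0.264, 0.965, 0.384], [0.0, 0.0, 0.0, 1.0]]
stand []
wheel []
weight_center []
board []
plain_weight []
knob_weight []
stub []
```

View pics/scene0.png

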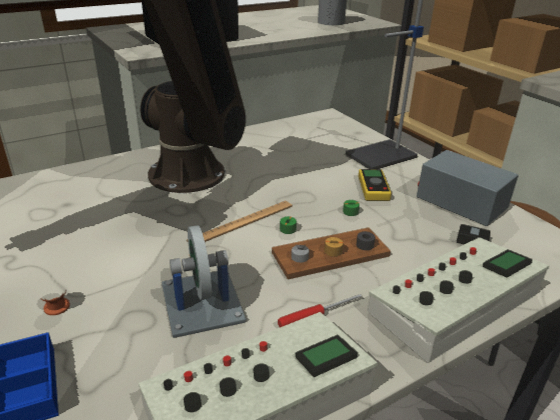

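View pics/side0.png

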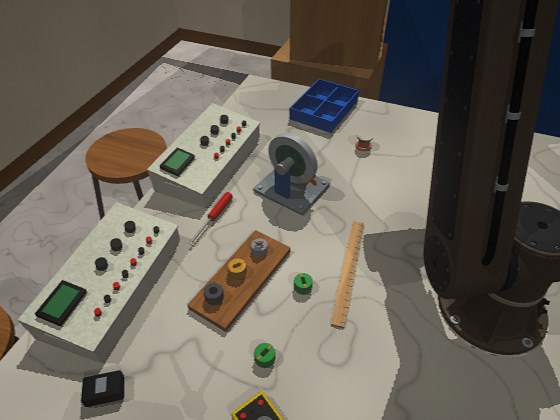

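View pics/wrist0.png

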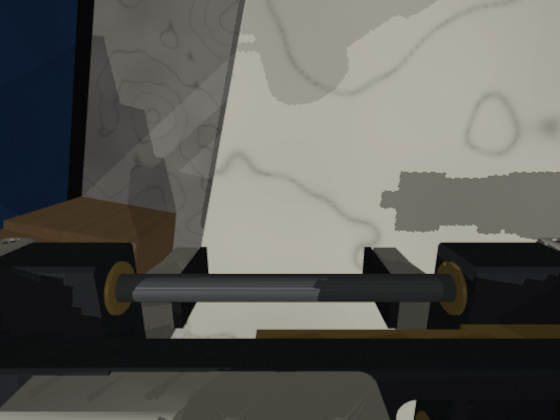

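The scene view shows the stand at about (200,285) and the board at (330,250), with the brass weight in the middle of the row at (334,245). In the side view an orange spot, probably the stub, shows low on the wheel at (315,181). Next I'll measure these.

Run:
```python
from h import *
for n,(x0,y0,x1,y1) in {"side":(240,120,345,225),"scene":(150,215,255,335)}.items():
    f=dict(np.load(f"pics/{n}0.npz"))
    im=cv2.cvtColor(f["color"],cv2.COLOR_RGB2BGR)[y0:y1,x0:x1]
    cv2.imwrite(f"pics/{n}_w.png",cv2.resize(im,None,fx=5,fy=5,interpolation=cv2.INTER_CUBIC))
    W=cloud(f)
    hsv=cv2.cvtColor(f["color"],cv2.COLOR_RGB2HSV)
    # tops by height
    for l,(u0,v0,u1,v1) in {"side":{"knob":(246,233,272,258),"brass":(226,256,248,281),"plain":(202,279,225,306),"board":(185,228,292,332),"wheel":(240,120,345,225)},"scene":{"knob":(288,240,312,263),"brass":(323,236,348,257),"plain":(354,231,378,249),"board":(268,223,392,279),"wheel":(150,215,255,335)}}[n].items():
        P=W[v0:v1,u0:u1].reshape(-1,3); P=P[np.isfinite(P).all(1)]
        if l in("knob","brass","plain"):
            T=P[(P[:,2]>.040)]; 
            print(n,l,len(T),"zpct",np.percentile(T[:,2],[10,50,90]).round(4),"mid",((T.min(0)+T.max(0))/2).round(4),"rng",(T.max(0)-T.min(0)).round(3),"mean",T.mean(0).round(4))
        elif l=="board":
            T=P[(P[:,2]>.014)&(P[:,2]<.022)]
            r=cv2.minAreaRect((T[:,:2]*1000).astype(np.float32)); print(n,l,r)
        else:
            T=P[(P[:,2]>.009)&(P[:,2]<.015)]
            r=cv2.minAreaRect((T[:,:2]*1000).astype(np.float32)); print(n,"base",r, T[:,2].mean())
            T=P[(P[:,2]>.14)]
            print("wheel top",T.mean(0),T.min(0),T.max(0));
```

```text
side knob 98 zpct [0.0404 0.0419 0.0531] mid [0.55   0.0563 0.0488] rng [0.038 0.039 0.018] mean [0.5485 0.0586 0.0439]
side brass 216 zpct [0.0425 0.0449 0.0468] mid [0.5734 0.1384 0.0448] rng [0.044 0.043 0.009] mean [0.5723 0.139  0.0448]
side plain 227 zpct [0.0425 0.0448 0.047 ] mid [0.5921 0.2212 0.0447] rng [0.043 0.043 0.009] mean [0.5915 0.222  0.0448]
side board ((620.4752197265625, 128.9628143310547), (272.4481506347656, 232.15338134765625), 79.3421859741211)
side base ((620.1756591796875, -310.97406005859375), (283.0362243652344, 442.1928405761719), 11.925827980041504) 0.011553169616659479
wheel top [ 0.55633819 -0.19464957  0.16311813] [ 0.49712039 -0.22175209  0.14000127] [ 0.6285512  -0.17566932  0.18684047]
scene knob 123 zpct [0.0405 0.042  0.0542] mid [0.5554 0.0552 0.05  ] rng [0.039 0.04  0.02 ] mean [0.5583 0.0532 0.0443]
scene brass 183 zpct [0.0419 0.0453 0.0472] mid [0.5775 0.1387 0.0447] rng [0.041 0.044 0.009] mean [0.578  0.1369 0.045 ]
scene plain 163 zpct [0.0419 0.0455 0.0478] mid [0.597  0.22   0.0446] rng [0.046 0.044 0.009] mean [0.5978 0.2193 0.0451]
scene board ((523.0855712890625, 149.51878356933594), (272.4565124511719, 201.1287078857422), 78.80903625488281)
scene base ((471.7941589355469, -144.74526977539062), (191.17979431152344, 425.7552795410156), 59.03556442260742) 0.011811981110206123
wheel top [ 0.5913595  -0.20982316  0.16702464] [ 0.5040646  -0.22617089  0.14015653] [ 0.63523496 -0.18329954  0.18639609]
```

View pics/side_w.png

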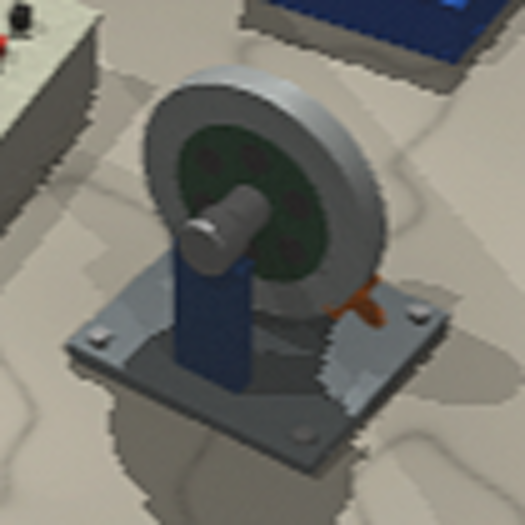

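View pics/scene_w.png

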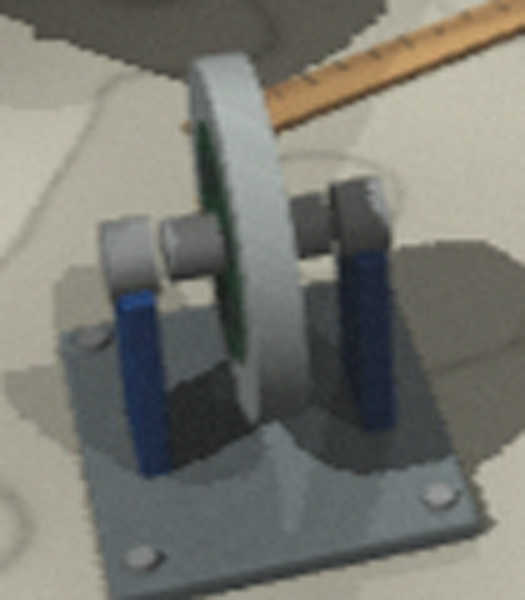

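```bash
cat > fit.py <<'E'
from h import *
from scipy.optimize import least_squares
def sdf(P,p):
    cx,cy,yaw=p[:3]; dz=p[3] if len(p)>3 else 0
    c,s=np.cos(yaw),np.sin(yaw)
    d=P-np.array([cx,cy,.11+dz])
    x=c*d[:,0]+s*d[:,1]; y=-s*d[:,0]+c*d[:,1]
    q=np.stack([np.hypot(x,d[:,2])-.075,abs(y)-.01],1)
    return np.minimum(q.max(1),0)+np.linalg.norm(np.maximum(q,0),axis=1)
def wheelfit(P,p0):
    r=least_squares(lambda p:sdf(P,p),p0,loss="soft_l1",f_scale=.0015)
    return r.x,np.sqrt(np.mean(r.fun**2)) , np.median(abs(sdf(P,r.x)))
E
python3 - <<'E'
from fit import *
A=[]
for n,(u0,v0,u1,v1) in {"side":(240,120,345,225),"scene":(150,215,255,335)}.items():
    f=dict(np.load(f"pics/{n}0.npz")); W=cloud(f)
    P=W[v0:v1,u0:u1].reshape(-1,3); P=P[np.isfinite(P).all(1)]
    rad=np.hypot(P[:,0]-.57,P[:,1]+.2)
    T=P[(P[:,2]>.13)&(P[:,2]<.2)&(rad<.12)]; A.append(T)
    for y in (0,-.2,.3): print(n,len(T),wheelfit(T,[.57,-.2,y,0]))
    B=P[(P[:,2]>.0095)&(P[:,2]<.0145)&(rad<.14)]
    print("base",cv2.minAreaRect((B[:,:2]*1000).astype(np.float32)),len(B))
    hsv=cv2.cvtColor(f["color"],cv2.COLOR_RGB2HSV)[v0:v1,u0:u1]
    m=(hsv[...,0]<14)&(hsv[...,1]>140)&(hsv[...,2]>60)
    O=W[v0:v1,u0:u1][m]; vv,uu=np.nonzero(m)
    for a,b,o in zip(uu+u0,vv+v0,O): print(a,b,o.round(3), end=';')
    print()
print("both",wheelfit(np.vstack(A),[.57,-.2,0,0]))
E
```

```text
side 796 (array([ 0.5633329 , -0.20270203, -0.23363147, -0.00089747]), np.float64(0.0015353608870393347), np.float64(0.000994432941811495))
side 796 (array([ 0.56333291, -0.20270203, -0.23363164, -0.00089748]), np.float64(0.0015353608604702128), np.float64(0.0009944359641245347))
side 796 (array([ 0.56333292, -0.20270203, -0.23363184, -0.00089748]), np.float64(0.0015353608319026773), np.float64(0.0009944392917321685))
base ((561.6353759765625, -200.40785217285156), (150.91091918945312, 169.72630310058594), 76.78267669677734) 1010
240 127 [ 0.779 -0.322  0.077];240 128 [ 0.781 -0.324  0.071];240 129 [ 0.779 -0.32   0.071];240 130 [ 0.777 -0.316  0.07 ];315 175 [ 0.493 -0.195  0.079];314 176 [ 0.495 -0.19   0.079];313 177 [ 0.496 -0.185  0.079];311 178 [ 0.499 -0.178  0.08 ];312 178 [ 0.496 -0.178  0.081];310 179 [ 0.501 -0.176  0.078];311 179 [ 0.498 -0.176  0.078];312 179 [ 0.496 -0.179  0.077];309 180 [ 0.504 -0.177  0.072];310 180 [ 0.501 -0.177  0.073];311 180 [ 0.499 -0.177  0.073];312 180 [ 0.498 -0.185  0.067];313 180 [ 0.496 -0.187  0.066];308 181 [ 0.507 -0.179  0.066];309 18
[... 656 characters left out ...]
36732e-01, -2.34205923e-01, -4.25677589e-04]), np.float64(0.0012234169450811238), np.float64(0.0005993954114444089))
scene 701 (array([ 5.65082020e-01, -2.01536732e-01, -2.34205922e-01, -4.25677600e-04]), np.float64(0.0012234169451751003), np.float64(0.0005993954036485755))
scene 701 (array([ 5.65082020e-01, -2.01536732e-01, -2.34205923e-01, -4.25677598e-04]), np.float64(0.0012234169451988482), np.float64(0.0005993954050222128))
base ((566.3797607421875, -201.68936157226562), (149.85984802246094, 173.86968994140625), 76.47380065917969) 2669

both (array([ 5.64460253e-01, -2.02496093e-01, -2.31357859e-01, -3.78928317e-04]), np.float64(0.0014903372926335092), np.float64(0.0010087454641321218))
```

The wheel fits agree: axle at (0.5645, -0.202) with yaw about -0.234. The stub lies about 123° from the top, on the -x side of the stand. I'll raise the tool and align the jaws with the axle.

Call:
apply_moves:
  moves:
    - [1, 0, 0, -0.012, 0.118]
    - [1, 0, 0, -0.012, 0.118]
    - [1, 0, 0, -0.012, 0.118]
    - [1, 0, 0, -0.012, 0.117]
  newtons: 20

```text
t: 1.53
eef_pos: [0.159, -0.656, 0.2751]
ee_rot: [3.141, -0.0, 2.903]
force: [0.1, -0.4, -0.3]
width: 0.0877
```

```bash
cat > go.py <<'E'
from h import *
from scipy.spatial.transform import Rotation as R
def to(target, yaw=None):
    s=arm.get_state(); M=R.from_euler("xyz",s["ee_rot"])
    d=M.inv().apply(np.array(target)-s["eef_pos"])
    print("t",round(float(s["t"]),2),"pos",np.round(s["eef_pos"],4),"rot",np.round(s["ee_rot"],4),"q",np.round(s["q"],2),"F",np.round(s["force"],1),"w",round(float(s["width"]),4))
    print("tool shift",d.round(4),"norm",np.linalg.norm(d).round(3), "turn", None if yaw is None else round(float((s["ee_rot"][2]-yaw+np.pi)%(2*np.pi)-np.pi),4))
E
python3 -c "
from go import *
to([.518,-.191,.25],2.908)"
```

```text
t 1.53 pos [ 0.159  -0.656   0.2751] rot [ 3.1415e+00 -1.0000e-04  2.9025e+00] q [-1.04  0.33  0.09  0.   -1.32 -0.76] F [ 0.1 -0.4 -0.3] w 0.0877
tool shift [-0.2387  0.5367  0.0251] norm 0.588 turn -0.0055
```

Call:
apply_moves:
  moves:
    - [0.2, -0.014, 0.032, 0, 0]
    - [0.2, -0.014, 0.032, 0, 0]
    - [0.2, -0.014, 0.032, 0, 0]
    - [0.2, -0.014, 0.032, 0, 0]
    - [0.2, -0.014, 0.032, 0, 0]
    - [0.2, -0.014, 0.032, 0, 0]
    - [0.2, -0.014, 0.032, 0, 0]
    - [0.2, -0.014, 0.032, 0, 0]
    - [0.2, -0.014, 0.032, 0, 0]
    - [0.2, -0.014, 0.032, 0, 0]
    - [0.2, -0.014, 0.032, 0, 0]
    - [0.2, -0.014, 0.032, 0, -0.005]

```text
t: 2.53
eef_pos: [0.4119, -0.3197, 0.2749]
ee_rot: [-3.142, 0.001, 2.913]
force: [-0.1, -0.1, -0.3]
width: 0.053
```

```bash
python3 -c "
from go import *
to([.518,-.191,.25],2.908)
f=eyes.grab_frame('wrist'); save(f,'wrist1.png')"
```

```text
t 2.53 pos [ 0.4119 -0.3197  0.2749] rot [-3.1415e+00  8.0000e-04  2.9134e+00] q [-0.28  0.07 -0.25  0.   -1.25 -1.52] F [-0.1 -0.1 -0.3] w 0.053
tool shift [-0.0742  0.1493  0.025 ] norm 0.169 turn 0.0054
```

View pics/wrist1.png

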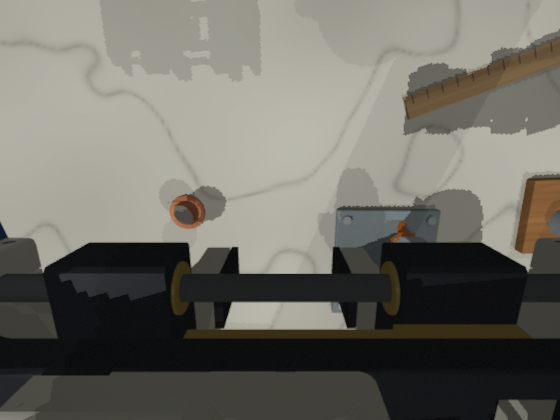

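The wrist view shows the stand's corner at (340,210) and an orange stub spot at (402,230), so the stub is on the robot side as I worked out. Continuing to the point above the start of the stroke.

Call:
apply_moves:
  moves:
    - [0.2, -0.0148, 0.03, 0.005, 0.003]
    - [0.2, -0.0148, 0.03, 0.005, 0]
    - [0.2, -0.0148, 0.03, 0.005, 0]
    - [0.2, -0.0148, 0.03, 0.005, 0]
    - [0.2, -0.0148, 0.03, 0.005, 0]
    - [0.2, 0, 0, 0, 0]

```text
t: 3.08
eef_pos: [0.5201, -0.1886, 0.2483]
ee_rot: [3.141, -0.001, 2.913]
force: [-0.1, -0.1, 0.4]
width: 0.0525
```

```bash
python3 -c "
from go import *
to([.518,-.191,.139],2.908)
f=eyes.grab_frame('wrist'); save(f,'wrist2.png')
from fit import *
W=cloud(f)
P=W.reshape(-1,3); P=P[np.isfinite(P).all(1)]
T=P[(P[:,2]>.13)&(P[:,2]<.187)&(np.hypot(P[:,0]-.57,P[:,1]+.2)<.1)]
if len(T)>100: print(len(T),wheelfit(T,[.5645,-.202,-.23,0]))
"
```

```text
t 3.08 pos [ 0.5201 -0.1886  0.2483] rot [ 3.1412e+00 -7.0000e-04  2.9134e+00] q [ 0.01  0.15 -0.22 -0.   -1.2  -1.8 ] F [-0.1 -0.1  0.4] w 0.0525
tool shift [ 0.0014 -0.0028  0.1093] norm 0.109 turn 0.0054
2679 (array([ 0.56349403, -0.20146301, -0.2310542 , -0.00095314]), np.float64(0.0005717871575864987), np.float64(0.0003574137399598998))
```

View pics/wrist2.png

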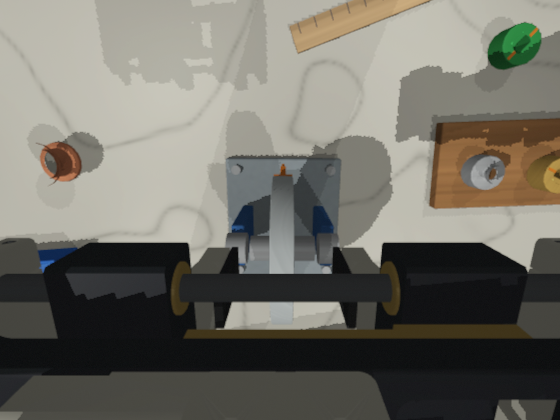

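The wheel is centred between the fingers (rim at about (283,200), stub tip at (283,168)). The fit from the wrist camera agrees to 1 mm. Descending and pinching.

Call:
apply_moves:
  moves:
    - [0.2, 0.002, -0.0027, 0.02, 0.004]
    - [0.2, 0, 0, 0.025, 0]
    - [0.2, 0, 0, 0.025, 0]
    - [0.2, 0, 0, 0.025, 0]
    - [0.2, 0, 0, 0.0143, 0]
    - [-1, 0, 0, 0, 0]
    - [-1, 0, 0, 0, 0]
    - [-1, 0, 0, 0, 0]
    - [-1, 0, 0, 0, 0]
    - [-1, 0, 0, 0, 0]
  newtons: 20

```text
t: 3.97
eef_pos: [0.516, -0.1934, 0.1416]
ee_rot: [3.139, 0.003, 2.906]
force: [0.0, 27.6, 10.3]
width: 0.0248
```

```bash
python3 -c "
from go import *
to([.518,-.191,.139],2.908)
s=arm.get_state(); p=s['eef_pos']-[.5642,-.2018,.11]; y=-.233
print('x',p[0]*np.cos(y)+p[1]*np.sin(y),'y',-p[0]*np.sin(y)+p[1]*np.cos(y),'z',p[2]+.019)
r=.068
th=np.radians(np.arange(-45,46,7.5)); X=r*np.sin(th);Z=r*np.cos(th)
print(np.c_[-np.diff(X),-np.diff(Z)].round(4).tolist())
"
```

```text
t 3.97 pos [ 0.516  -0.1934  0.1416] rot [3.1394e+00 2.8000e-03 2.9061e+00] q [-0.    0.23 -0.38 -0.   -0.96 -1.8 ] F [ 0.  27.6 10.3] w 0.0248
tool shift [-0.0014  0.0028  0.0027] norm 0.004 turn -0.0019
x -0.04884828673032664 y -0.0029618045571264615 z 0.05064974303469014
[[-0.0067, -0.0059], [-0.0074, -0.0049], [-0.008, -0.0039], [-0.0084, -0.0029], [-0.0087, -0.0017], [-0.0089, -0.0006], [-0.0089, 0.0006], [-0.0087, 0.0017], [-0.0084, 0.0029], [-0.008, 0.0039], [-0.0074, 0.0049], [-0.0067, 0.0059]]
```

The tool sits 3 mm off along the axle because its pose lagged the command when I corrected it. I'll centre it before dragging.

Call:
apply_moves:
  moves:
    - [-1, 0, 0.0015, 0, 0]
    - [-1, 0, 0.0015, 0, 0]
    - [-1, 0, 0, 0, 0]
    - [-1, 0, 0, 0, 0]

```text
t: 4.3
eef_pos: [0.5165, -0.1908, 0.1415]
ee_rot: [3.141, 0.002, 2.907]
force: [-1.3, 6.1, 6.4]
width: 0.02
```

```bash
python3 -c "
from go import *
to([.518,-.191,.139],2.908)
s=arm.get_state(); p=s['eef_pos']-[.5642,-.2018,.11]; y=-.233
print('x',p[0]*np.cos(y)+p[1]*np.sin(y),'y',-p[0]*np.sin(y)+p[1]*np.cos(y),'z',p[2]+.019)
"
```

```text
t 4.3 pos [ 0.5165 -0.1908  0.1415] rot [3.1405e+00 2.3000e-03 2.9069e+00] q [ 0.    0.23 -0.38 -0.   -0.96 -1.81] F [-1.3  6.1  6.4] w 0.02
tool shift [-0.0015  0.0002  0.0025] norm 0.003 turn -0.0011
x -0.04894744883249735 y -0.00032232392050018585 z 0.05054442863301384
```

Call:
apply_moves:
  moves:
    - [-1, -0.0068, 0, -0.006, 0]
    - [-1, -0.0075, 0, -0.005, 0]
    - [-1, -0.0081, 0, -0.004, 0]
    - [-1, -0.0086, 0, -0.0029, 0]
    - [-1, -0.0089, 0, -0.0017, 0]
    - [-1, -0.009, 0, -0.0006, 0]
    - [-1, -0.009, 0, 0.0006, 0]
    - [-1, -0.0089, 0, 0.0017, 0]
    - [-1, -0.0086, 0, 0.0029, 0]
    - [-1, -0.0081, 0, 0.004, 0]
    - [-1, -0.0075, 0, 0.005, 0]
    - [-1, -0.0068, 0, 0.006, 0]
  newtons: 25

```text
t: 5.3
eef_pos: [0.6104, -0.2132, 0.1405]
ee_rot: [3.141, -0.001, 2.906]
force: [-2.9, 7.3, 5.2]
width: 0.0198
```

```bash
cat >> go.py <<'E'
def rel(c=(.5642,-.2018),y=-.233):
    s=arm.get_state(); p=s['eef_pos']-[c[0],c[1],.11]
    x,yy,z=p[0]*np.cos(y)+p[1]*np.sin(y),-p[0]*np.sin(y)+p[1]*np.cos(y),p[2]+.019
    print('x %.4f y %.4f z %.4f th %.1f'%(x,yy,z,np.degrees(np.arctan2(x,z))))
E
python3 -c "
from go import *
to([.518,-.191,.139],2.908); rel()
f=eyes.grab_frame('side'); save(f,'side1.png')
f=eyes.grab_frame('wrist'); save(f,'wrist3.png')
"
```

```text
t 5.3 pos [ 0.6104 -0.2132  0.1405] rot [ 3.1406e+00 -1.3000e-03  2.9065e+00] q [-0.04  0.38 -0.17 -0.   -1.03 -1.77] F [-2.9  7.3  5.2] w 0.0198
tool shift [0.095  0.0001 0.0017] norm 0.095 turn -0.0015
x 0.0476 y -0.0005 z 0.0495 th 43.9
```

View pics/side1.png

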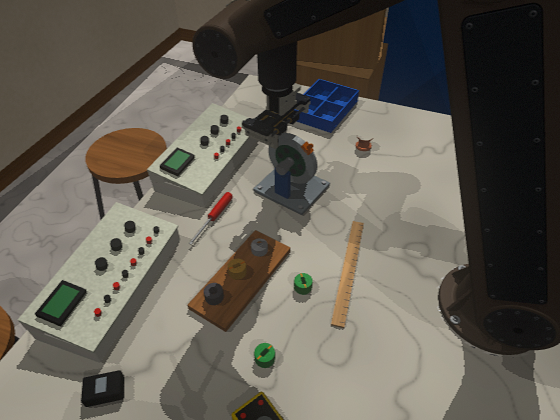

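View pics/wrist3.png

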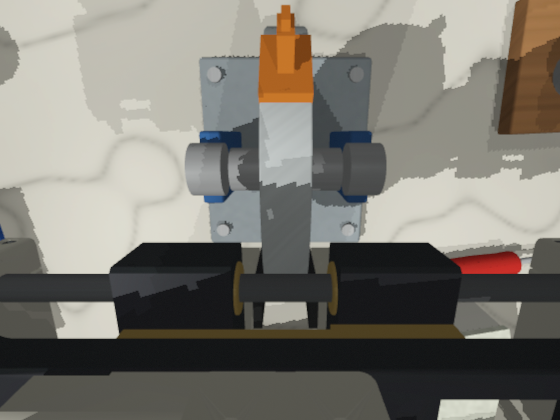

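The wheel turned with the grip. The stub is now at wrist pixel (286,40), still on the -x side of the top. I'll measure its angle.

```bash
cat > stub.py <<'E'
from go import *
from scipy.optimize import least_squares
def stubangle(f,c=(.5642,-.2018),yaw=-.233,tag=None):
    W=cloud(f); hsv=cv2.cvtColor(f["color"],cv2.COLOR_RGB2HSV)
    m=(hsv[...,0]<16)&(hsv[...,1]>150)&(hsv[...,2]>60)
    d=W-np.array([c[0],c[1],.11])
    x=np.cos(yaw)*d[...,0]+np.sin(yaw)*d[...,1]; y=-np.sin(yaw)*d[...,0]+np.cos(yaw)*d[...,1]; z=d[...,2]
    r=np.hypot(x,z)
    m&=(abs(y)<.02)&(r>.06)&(r<.11)
    print("n",m.sum(), "y med",np.median(y[m]).round(4),"rmax",r[m].max().round(4))
    def rectdist(X,Z,x0,x1,z0,z1):
        a=np.maximum(np.maximum(x0-X,X-x1),0);b=np.maximum(np.maximum(z0-Z,Z-z1),0)
        out=np.hypot(a,b); ins=np.minimum(np.minimum(X-x0,x1-X),np.minimum(Z-z0,z1-Z))
        return np.where(out>0,out,-np.maximum(ins,0))
    def boxd(Y,h,y0): return abs(Y-y0)-h
    # 3D model: pad, key, tip, in stub frame
    xs,ys,zs=x[m],y[m],z[m]
    def sd(q,h):
        e=abs(q)-h; return np.linalg.norm(np.maximum(e,0),axis=1)+np.minimum(e.max(1),0)
    def res(p):
        a,dy,dx,dz=p
        X=(xs-dx)*np.cos(a)-(zs-dz)*np.sin(a); Z=(xs-dx)*np.sin(a)+(zs-dz)*np.cos(a); Y=ys-dy
        A=sd(np.c_[X,Y,Z-.075],[.015,.010,.003]);B=sd(np.c_[X,Y,Z-.0855],[.0055,.003,.0075]);C=sd(np.c_[X,Y,Z-.095],[.0035,.0015,.002])
        return np.r_[np.minimum(np.minimum(A,B),C), .3*np.array([dx,dz])*np.sqrt(len(xs))*.05]
    a0=np.arctan2(np.median(xs),np.median(zs))
    best=min((least_squares(res,[a0+k,0,0,0],loss="soft_l1",f_scale=.001) for k in(-.15,0,.15)),key=lambda r:r.cost)
    a=best.x[0]; print("stub angle deg %.2f  crude %.2f dy,dx,dz"%(np.degrees(a),np.degrees(a0)),best.x[1:].round(4),"med",np.median(abs(best.fun)).round(5))
    return a
E
python3 -c "
from stub import *
f=eyes.grab_frame('wrist'); stubangle(f)
f=eyes.grab_frame('side'); stubangle(f)
"
```

```text
n 3891 y med -0.0001 rmax 0.0981
stub angle deg -37.79  crude -35.10 dy,dx,dz [ 0.0004 -0.0009 -0.0005] med 0.0003
n 84 y med 0.0019 rmax 0.0963
stub angle deg -37.42  crude -38.35 dy,dx,dz [-0.0009 -0.0022 -0.0009] med 0.00082
```

```bash
python3 -c "
from go import *
f=eyes.grab_frame('wrist'); W=cloud(f); s=arm.get_state(); M=R.from_euler('xyz',s['ee_rot'])
for u,v in [(286,275),(286,288),(286,300),(286,345),(200,250),(200,300),(250,290),(100,288),(286,400),(320,290),(286,330)]:
    print(u,v,M.inv().apply(W[v,u]-s['eef_pos']).round(4))
"
```

```text
286 275 [ 0.0323  0.0004 -0.0787]
286 288 [ 0.03    0.0004 -0.082 ]
286 300 [ 0.0266  0.0004 -0.0827]
286 345 [ 0.0257  0.0004 -0.1   ]
200 250 [ 0.039  -0.0243 -0.0764]
200 300 [ 0.0308 -0.0213 -0.0896]
250 290 [ 0.0295 -0.0095 -0.0823]
100 288 [ 0.0302 -0.0509 -0.0823]
286 400 [ 0.0254  0.0003 -0.1141]
320 290 [ 0.0297  0.0098 -0.0826]
286 330 [ 0.0236  0.0004 -0.0917]
```

Call:
apply_moves:
  moves:
    - [0.2, 0, 0, 0, 0]
    - [0.2, 0, 0, 0, 0]
    - [0.2, 0, 0, 0, 0]
    - [0.2, 0, 0, 0, 0]
    - [0.2, 0.01, 0, -0.008, 0]
    - [0.2, 0.01, 0, -0.005, 0]
    - [0.2, 0.008, 0, -0.002, 0]
    - [0.2, 0, 0, 0, 0]

```text
t: 6.22
eef_pos: [0.5822, -0.2073, 0.1568]
ee_rot: [3.141, 0.001, 2.906]
force: [-0.4, -0.3, -1.4]
width: 0.0525
```

```bash
python3 -c "
from stub import *
to([.518,-.191,.139],2.908); rel()
f=eyes.grab_frame('wrist'); stubangle(f)
"
```

```text
t 6.22 pos [ 0.5822 -0.2073  0.1568] rot [3.1411e+00 1.5000e-03 2.9063e+00] q [-0.03  0.32 -0.22 -0.   -1.04 -1.78] F [-0.4 -0.3 -1.4] w 0.0525
tool shift [0.0662 0.0009 0.0177] norm 0.069 turn -0.0017
x 0.0188 y -0.0012 z 0.0658 th 15.9
n 2630 y med -0.0001 rmax 0.0983
stub angle deg -38.08  crude -35.75 dy,dx,dz [-0.0003 -0.0008 -0.0005] med 0.00031
```

Clear and centred. Pinching again at about +16°.

Call:
apply_moves:
  moves:
    - [-1, 0, 0.001, 0, 0]
    - [-1, 0, 0, 0, 0]
    - [-1, 0, 0, 0, 0]
    - [-1, 0, 0, 0, 0]
    - [-1, 0, 0, 0, 0]
    - [-1, 0, 0, 0, 0]
  newtons: 25

```text
t: 6.77
eef_pos: [0.5837, -0.2068, 0.155]
ee_rot: [-3.141, -0.0, 2.906]
force: [0.7, -0.4, -2.3]
width: 0.0195
```

```bash
python3 -c "
from stub import *
to([.518,-.191,.139],2.908); rel()
r=.0684
th=np.radians(np.linspace(15.9,15.9+38,8)); X=r*np.sin(th);Z=r*np.cos(th)
print(np.c_[-np.diff(X),-np.diff(Z)].round(4).tolist())
"
```

```text
t 6.77 pos [ 0.5837 -0.2068  0.155 ] rot [-3.1412e+00 -5.0000e-04  2.9064e+00] q [-0.03  0.32 -0.21  0.   -1.04 -1.78] F [ 0.7 -0.4 -2.3] w 0.0195
tool shift [0.0676 0.0001 0.016 ] norm 0.069 turn -0.0016
x 0.0202 y -0.0004 z 0.0640 th 17.5
[[-0.0061, 0.0021], [-0.0059, 0.0026], [-0.0056, 0.0032], [-0.0053, 0.0037], [-0.0049, 0.0042], [-0.0045, 0.0046], [-0.0041, 0.005]]
```

Call:
apply_moves:
  moves:
    - [-1, -0.006, 0, 0.0022, 0]
    - [-1, -0.0057, 0, 0.0027, 0]
    - [-1, -0.0054, 0, 0.0033, 0]
    - [-1, -0.0051, 0, 0.0038, 0]
    - [-1, -0.0047, 0, 0.0042, 0]
    - [-1, -0.0044, 0, 0.0047, 0]
    - [-1, -0.0038, 0, 0.005, 0]
    - [-1, 0, 0, 0, 0]
    - [-1, 0, 0, 0, 0]

```text
t: 7.52
eef_pos: [0.6181, -0.2151, 0.129]
ee_rot: [-3.141, -0.0, 2.906]
force: [0.9, -2.2, -2.5]
width: 0.0199
```

```bash
python3 -c "
from stub import *
to([.518,-.191,.139],2.908); rel()
f=eyes.grab_frame('wrist'); stubangle(f); save(f,'wrist4.png')
f=eyes.grab_frame('side'); stubangle(f)
f=eyes.grab_frame('scene'); stubangle(f)
"
```

```text
t 7.52 pos [ 0.6181 -0.2151  0.129 ] rot [-3.1414e+00 -1.0000e-04  2.9063e+00] q [-0.04  0.4  -0.16  0.   -1.01 -1.77] F [ 0.9 -2.2 -2.5] w 0.0199
tool shift [ 1.029e-01  1.000e-04 -1.000e-02] norm 0.103 turn -0.0017
x 0.0555 y -0.0005 z 0.0380 th 55.6
n 5544 y med -0.0001 rmax 0.0981
stub angle deg -2.03  crude -4.07 dy,dx,dz [ 0.0001 -0.0011 -0.0006] med 0.00038
n 89 y med 0.0033 rmax 0.0964
stub angle deg 0.88  crude -3.43 dy,dx,dz [-0.     -0.0052 -0.0013] med 0.00092
  return _methods._mean(a, axis=axis, dtype=dtype,
  ret = ret.dtype.type(ret / rcount)
Traceback (most recent call last):
  File "stub.py", line 10, in stubangle
    print("n",m.sum(), "y med",np.median(y[m]).round(4),"rmax",r[m].max().round(4))
                                                               ~~~~~~~~^^
ValueError: zero-size array to reduction operation maximum which has no identity
```

View pics/wrist4.png

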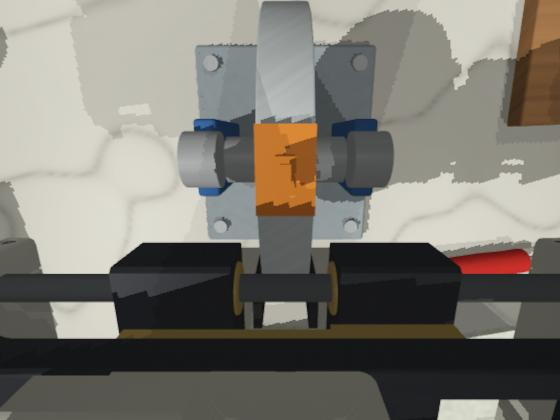

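```bash
cat >> stub.py <<'E'
def padtilt(f,c=(.5642,-.2018),yaw=-.233):
    W=cloud(f); hsv=cv2.cvtColor(f["color"],cv2.COLOR_RGB2HSV)
    m=(hsv[...,0]<16)&(hsv[...,1]>150)&(hsv[...,2]>60)
    d=W-np.array([c[0],c[1],.11])
    x=np.cos(yaw)*d[...,0]+np.sin(yaw)*d[...,1]; y=-np.sin(yaw)*d[...,0]+np.cos(yaw)*d[...,1]; z=d[...,2]
    k=m&(abs(y)<.009)&(abs(x)<.02)&(abs(z-.078)<.004)
    A=np.c_[x[k],y[k],np.ones(k.sum())]
    co,*_=np.linalg.lstsq(A,z[k],rcond=None)
    for _ in range(3):
        r=z[k]-A@co; g=abs(r)<.001; co,*_=np.linalg.lstsq(A[g],z[k][g],rcond=None)
    print("pad n",g.sum(),"slope deg (angle)",np.degrees(-np.arctan(co[0])).round(2),"yslope",np.degrees(co[1]).round(2),"z0",co[2].round(4),"x range",np.percentile(x[k][g],[1,99]).round(4),"mid x",np.percentile(x[k][g],[1,99]).mean().round(4))
    # base plate level check
    p=(abs(z+.098)<.004)&(abs(x)<.08)&(abs(y)<.07)
    if p.sum()>100:
        B=np.c_[x[p],y[p],np.ones(p.sum())]; cb,*_=np.linalg.lstsq(B,z[p],rcond=None); print("base slope deg",np.degrees(-cb[0]).round(2),np.degrees(cb[1]).round(2),"z",cb[2].round(4),p.sum())
    # tip: highest orange
    t=m&(z>.094)&(z<.1)&(abs(x)<.03)&(abs(y)<.01)
    if t.sum()>3: print("tip x,y,z",x[t].mean().round(4),y[t].mean().round(4),z[t].max().round(4),t.sum())
E
python3 -c "
from stub import *; from fit import *
f=eyes.grab_frame('wrist'); padtilt(f)
W=cloud(f)
P=W.reshape(-1,3); P=P[np.isfinite(P).all(1)]
s=arm.get_state()
hsv=cv2.cvtColor(f['color'],cv2.COLOR_RGB2HSV).reshape(-1,3)[np.isfinite(W.reshape(-1,3)).all(1)]
T=P[(P[:,2]>.13)&(P[:,2]<.187)&(np.hypot(P[:,0]-.545,P[:,1]+.197)<.06)&(hsv[:,1]<80)]
print(len(T),wheelfit(T,[.5645,-.202,-.23,0]))
"
```

```text
pad n 3729 slope deg (angle) -2.12 yslope 0.01 z0 0.0775 x range [-0.0187  0.0107] mid x -0.004
base slope deg 0.02 -0.0 z -0.0984 12093
tip x,y,z -0.0048 -0.0001 0.0978 306
9822 (array([ 0.56334013, -0.20155655, -0.23070393, -0.0009577 ]), np.float64(0.0004982646873209581), np.float64(0.0003130839878418071))
```

Pad slope gives -2.1°, with the base plate reading level as a check. Trimming by +2.1°.

Call:
apply_moves:
  moves:
    - [-1, -0.0007, 0, 0.001, 0]
    - [-1, -0.0007, 0, 0.001, 0]
    - [-1, 0, 0, 0, 0]
    - [-1, 0, 0, 0, 0]

```text
t: 8.05
eef_pos: [0.6187, -0.2152, 0.128]
ee_rot: [-3.141, -0.001, 2.907]
force: [-3.2, -1.1, 5.1]
width: 0.0201
```

```bash
python3 -c "
from stub import *
rel();f=eyes.grab_frame('wrist'); padtilt(f); stubangle(f)
"
```

```text
x 0.0561 y -0.0004 z 0.0370 th 56.6
pad n 3716 slope deg (angle) -1.14 yslope -0.31 z0 0.0774 x range [-0.0173  0.0119] mid x -0.0027
base slope deg 0.03 -0.01 z -0.0984 12151
tip x,y,z -0.0031 -0.0001 0.0982 323
n 5563 y med -0.0001 rmax 0.0982
stub angle deg -1.22  crude -3.15 dy,dx,dz [-0.0001 -0.001  -0.0006] med 0.00038
```

Another degree or so; the arm yields a little against the stiff axle, so I'll overshoot the command slightly.

Call:
apply_moves:
  moves:
    - [-1, -0.0007, 0, 0.001, 0]
    - [-1, 0, 0, 0, 0]
    - [-1, 0, 0, 0, 0]

```text
t: 8.35
eef_pos: [0.6194, -0.2154, 0.127]
ee_rot: [-3.141, -0.001, 2.906]
force: [-3.3, -0.7, 5.1]
width: 0.0199
```

```bash
python3 -c "
from stub import *
rel();f=eyes.grab_frame('wrist'); padtilt(f); stubangle(f)
"
```

```text
x 0.0569 y -0.0005 z 0.0360 th 57.7
pad n 3758 slope deg (angle) -0.04 yslope 0.02 z0 0.0774 x range [-0.016   0.0131] mid x -0.0014
base slope deg 0.02 0.01 z -0.0984 12175
tip x,y,z -0.0015 -0.0 0.0983 329
n 5612 y med -0.0001 rmax 0.0984
stub angle deg -0.00  crude -2.28 dy,dx,dz [ 0.0002 -0.0011 -0.0006] med 0.00036
```

Stub at 0.0°. Releasing and lifting clear.

Call:
apply_moves:
  moves:
    - [0.2, 0, 0, 0, 0]
    - [0.2, 0, 0, 0, 0]
    - [0.2, 0, 0, 0, 0]
    - [0.2, 0, 0, 0, 0]
    - [0.2, 0, 0, -0.02, 0]
    - [0.2, 0, 0, -0.03, 0]
    - [0.2, 0, 0, -0.04, 0]
    - [0.2, 0, 0, -0.04, 0]
    - [0.2, 0, 0, 0, 0]
    - [0.2, 0, 0, 0, 0]

```text
t: 9.23
eef_pos: [0.6214, -0.2154, 0.2597]
ee_rot: [3.141, 0.006, 2.907]
force: [-0.7, 0.6, -1.2]
width: 0.0529
```

```bash
python3 -c "
from stub import *
to([.575,.1386,.2],2.9)
rel();f=eyes.grab_frame('wrist'); padtilt(f); stubangle(f); save(f,'wrist5.png')
W=cloud(f); P=W.reshape(-1,3)
"
```

```text
t 9.23 pos [ 0.6214 -0.2154  0.2597] rot [3.1407 0.006  2.9066] q [-0.04  0.31  0.02  0.   -1.27 -1.77] F [-0.7  0.6 -1.2] w 0.0529
tool shift [0.1279 0.3334 0.0593] norm 0.362 turn 0.0066
x 0.0588 y -0.0000 z 0.1687 th 19.2
pad n 682 slope deg (angle) -0.26 yslope -0.04 z0 0.0774 x range [-0.0154  0.0129] mid x -0.0013
base slope deg 0.01 -0.01 z -0.0984 7304
tip x,y,z -0.0014 0.0001 0.098 43
n 1067 y med 0.0003 rmax 0.1014
stub angle deg -0.17  crude -1.66 dy,dx,dz [ 0.0006 -0.0008 -0.0005] med 0.00041
```

View pics/wrist5.png

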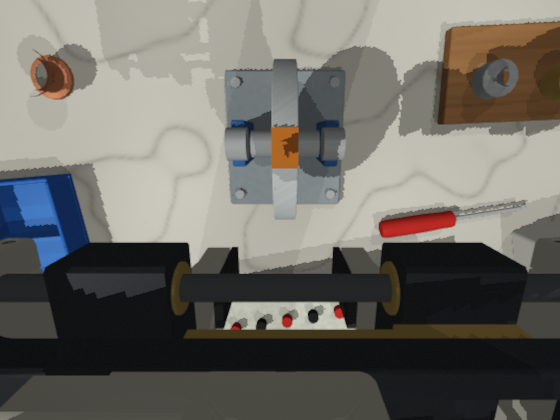

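The wheel is released and stayed at about -0.2°; the pad shows upright at (285,147). Now on to the brass weight.

Call:
apply_moves:
  moves:
    - [0.4, 0.0067, 0.0333, 0, 0]
    - [0.4, 0.0067, 0.0333, 0, 0]
    - [0.4, 0.0067, 0.0333, 0, 0]
    - [0.4, 0.0067, 0.0333, 0, 0]
    - [0.4, 0.0067, 0.0333, 0.006, 0]
    - [0.4, 0.0067, 0.0333, 0.01, 0]
    - [0.4, 0.0067, 0.0333, 0.01, 0]
    - [0.4, 0.0067, 0.0333, 0.01, 0]
    - [0.4, 0.0067, 0.0333, 0.01, 0]
    - [0.4, 0.0067, 0.0333, 0.01, 0]
    - [0.4, 0, 0, 0, 0]
    - [0.4, 0, 0, 0, 0]

```text
t: 10.28
eef_pos: [0.6311, 0.1257, 0.1976]
ee_rot: [-3.139, -0.004, 2.909]
force: [0.1, -0.3, 0.1]
width: 0.061
```

```bash
python3 -c "
from stub import *
to([.575,.1386,.2],2.9)
f=eyes.grab_frame('wrist'); save(f,'wrist6.png')
np.savez('pics/wrist6.npz',**{k:f[k] for k in ['color','z_map','camera_matrix','extrinsics']})
"
```

```text
t 10.28 pos [0.6311 0.1257 0.1976] rot [-3.139  -0.0036  2.9091] q [ 0.5   0.33 -0.1  -0.   -1.15 -2.3 ] F [ 0.1 -0.3  0.1] w 0.061
tool shift [ 0.0576 -0.0004 -0.0022] norm 0.058 turn 0.0091
```

View pics/wrist6.png

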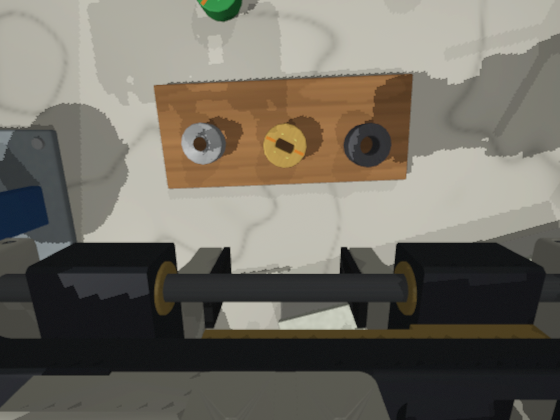

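The brass weight is at wrist pixel (285,146). Its slot and orange lines run diagonally, down to the right.

```bash
cat > slot.py <<'E'
from go import *
def plane(f,z):
    K=f["camera_matrix"];E=f["extrinsics"]
    u,v=np.meshgrid(np.arange(560),np.arange(420))
    D=np.stack([(u-K[0,2])/K[0,0],-(v-K[1,2])/K[1,1],-np.ones(u.shape)],-1)@E[:3,:3].T
    t=(z-E[2,3])/D[...,2]
    return E[:3,3]+D*t[...,None]
def topimg(f,c,z,half=.035,ppm=8000,name=None):
    # rectified view of plane z around c, axes x right,y up
    K=f["camera_matrix"];E=f["extrinsics"]; n=int(2*half*ppm)
    g=(np.arange(n)-n/2)/ppm
    X,Y=np.meshgrid(c[0]+g,c[1]-g)
    P=np.stack([X,Y,np.full(X.shape,z)],-1)-E[:3,3]
    C=P@E[:3,:3]; u=K[0,2]+K[0,0]*C[...,0]/-C[...,2]; v=K[1,2]-K[1,1]*C[...,1]/-C[...,2]
    im=cv2.remap(f["color"],u.astype(np.float32),v.astype(np.float32),cv2.INTER_CUBIC)
    if name: cv2.imwrite("pics/"+name,cv2.cvtColor(im,cv2.COLOR_RGB2BGR))
    return im
E
python3 - <<'E'
from slot import *
f=dict(np.load("pics/wrist6.npz")); W=cloud(f); c=np.array([.5755,.1386])
for cc in ([.5755,.1386],[.555,.056],[.597,.2205]):
    k=(np.hypot(W[...,0]-cc[0],W[...,1]-cc[1])<.03)&(W[...,2]>.0445)&(W[...,2]<.049); P=W[k]
    (x,y),r=cv2.minEnclosingCircle((P[:,:2]*1000).astype(np.float32)); print(k.sum(),x,y,r,np.median(P[:,2]))
    if cc[1]==.1386: c=np.array([x,y])/1000
im=topimg(f,c,.046,name="top6.png")
E
```

```text
1124 573.2664794921875 139.062744140625 21.463491439819336 0.04548263752273618
6 552.9920043945312 60.467071533203125 5.847787857055664 0.04528895948545231
1032 592.592529296875 221.48199462890625 21.555723190307617 0.04544542362496759
```

View pics/top6.png

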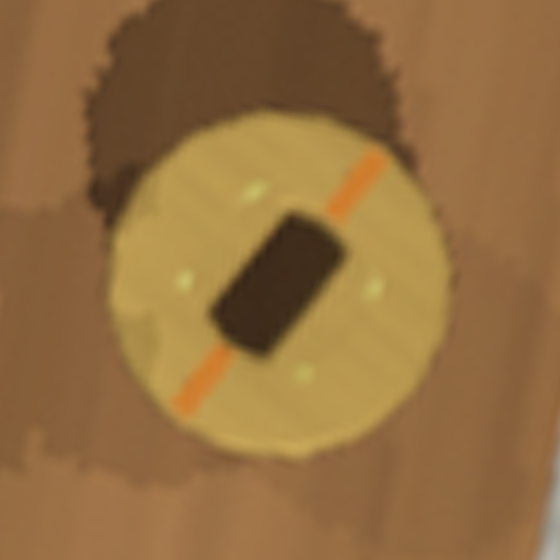

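Slot direction is 51.6° in world and it must become -13.4°. I'll grasp with the jaws across the slot, so that turning the tool by +1.13 rad later brings the jaws along the axle. Moving over the weight and turning.

Call:
apply_moves:
  moves:
    - [0.4, 0.03, -0.0007, 0, 0]
    - [0.4, 0.0291, 0, 0, 0]
    - [0.4, 0, 0, 0.004, -0.113]
    - [0.4, 0, 0, 0.004, -0.113]
    - [0.4, 0, 0, 0.004, -0.113]
    - [0.4, 0, 0, 0.004, -0.113]
    - [0.4, 0, 0, 0.004, -0.113]
    - [0.4, 0, 0, 0.004, -0.113]
    - [0.4, 0, 0, 0.004, -0.113]
    - [0.4, 0, 0, 0.004, -0.113]
    - [0.4, 0, 0, 0.004, -0.113]
    - [0.4, 0, 0, 0.004, -0.114]

```text
t: 11.33
eef_pos: [0.5747, 0.1358, 0.1601]
ee_rot: [3.141, -0.0, -2.242]
force: [-0.1, 0.5, 0.3]
width: 0.0612
```

Call:
apply_moves:
  moves:
    - [0.4, 0, 0, 0, 0]
    - [0.4, 0, 0, 0, 0]

```text
t: 11.5
eef_pos: [0.5746, 0.1361, 0.1602]
ee_rot: [3.141, -0.001, -2.251]
force: [-0.8, -0.4, -0.1]
width: 0.0612
```

```bash
python3 -c "
from stub import *
to([.5734,.1386,.022],4.04)
"
```

```text
t 11.5 pos [0.5746 0.1361 0.1602] rot [ 3.1414e+00 -6.0000e-04 -2.2506e+00] q [ 0.56  0.27 -0.27 -0.   -1.03 -1.24] F [-0.8 -0.4 -0.1] w 0.0612
tool shift [-0.0012  0.0025  0.1382] norm 0.138 turn -0.0074
```

Call:
apply_moves:
  moves:
    - [0.4, -0.0012, 0.0025, 0.02, -0.007]
    - [0.4, 0, 0, 0.025, 0]
    - [0.4, 0, 0, 0.025, 0]
    - [0.4, 0, 0, 0.025, 0]
    - [0.4, 0, 0, 0.02, 0]
    - [0.4, 0, 0, 0.012, 0]
    - [0.4, 0, 0, 0, 0]
    - [0.4, 0, 0, 0, 0]

```text
t: 12.17
eef_pos: [0.5735, 0.1392, 0.0333]
ee_rot: [3.141, -0.001, -2.242]
force: [-0.0, 0.8, 0.8]
width: 0.0612
```

```bash
python3 -c "
from stub import *
to([.5734,.1386,.023],4.04)
f=eyes.grab_frame('wrist'); save(f,'wrist7.png')
"
```

```text
t 12.17 pos [0.5735 0.1392 0.0333] rot [ 3.1415e+00 -1.1000e-03 -2.2416e+00] q [ 0.57  0.41 -0.4   0.   -0.75 -1.24] F [-0.   0.8  0.8] w 0.0612
tool shift [ 0.0006 -0.0003  0.0103] norm 0.01 turn 0.0016
```

View pics/wrist7.png

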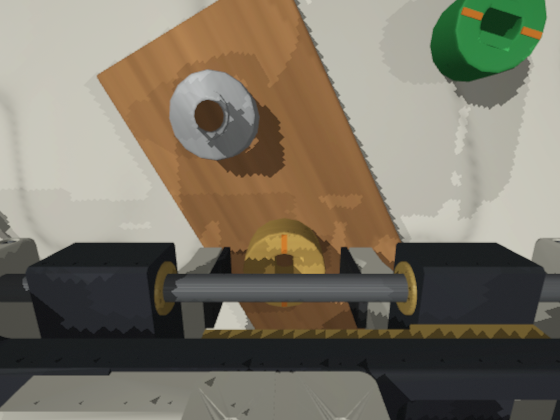

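The puck sits centred between the fingers (285,265), with its orange line along the tool's x. Lowering the last 10 mm and gripping.

Call:
apply_moves:
  moves:
    - [0.4, 0.0006, -0.0003, 0.006, 0.001]
    - [0.4, 0, 0, 0.0045, 0]
    - [0.4, 0, 0, 0, 0]
    - [-1, 0, 0, 0, 0]
    - [-1, 0, 0, 0, 0]
    - [-1, 0, 0, 0, 0]
    - [-1, 0, 0, 0, 0]
    - [-1, 0, 0, 0, 0]
  newtons: 20

```text
t: 12.88
eef_pos: [0.5736, 0.1392, 0.0231]
ee_rot: [-3.141, 0.0, -2.24]
force: [-0.4, -0.5, 1.5]
width: 0.0442
```

```bash
python3 -c "
from stub import *
to([.5734,.1386,.023],4.04)
f=eyes.grab_frame('wrist'); save(f,'wrist8.png')
"
```

```text
t 12.88 pos [0.5736 0.1392 0.0231] rot [-3.1414e+00  4.0000e-04 -2.2397e+00] q [ 0.57  0.43 -0.41  0.   -0.73 -1.24] F [-0.4 -0.5  1.5] w 0.0442
tool shift [ 0.0006 -0.0002  0.0001] norm 0.001 turn 0.0034
```

View pics/wrist8.png

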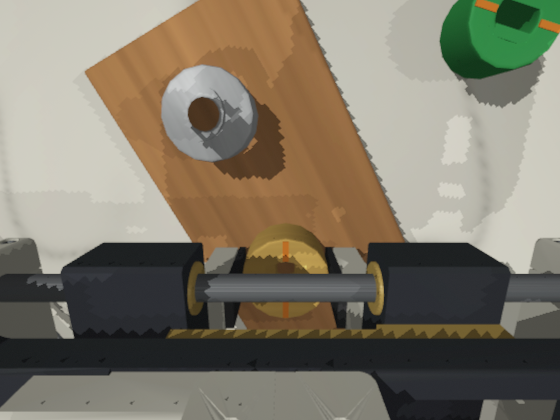

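Gripped (44.2 mm). Lifting straight up.

Call:
apply_moves:
  moves:
    - [-1, 0, 0, -0.01, 0]
    - [-1, 0, 0, -0.02, 0]
    - [-1, 0, 0, -0.03, 0]
    - [-1, 0, 0, -0.035, 0]
    - [-1, 0, 0, -0.035, 0]
    - [-1, 0, 0, -0.035, 0]
    - [-1, 0, 0, -0.035, 0]
    - [-1, 0, 0, -0.03, 0]
    - [-1, 0, 0, -0.01, 0]
    - [-1, 0, 0, 0, 0]
  newtons: 25

```text
t: 13.77
eef_pos: [0.5744, 0.1395, 0.2666]
ee_rot: [-3.139, 0.005, -2.24]
force: [0.2, 0.2, -3.1]
width: 0.0441
```

```bash
python3 -c "
from slot import *
to([.5628,-.2015,.26],2.907)
f=eyes.grab_frame('wrist'); save(f,'wrist9.png')
s=arm.get_state();M=R.from_euler('xyz',s['ee_rot'])
np.savez('pics/wrist9.npz',pos=s['eef_pos'],rot=s['ee_rot'],**{k:f[k] for k in ['color','z_map','camera_matrix','extrinsics']})
W=cloud(f); T=M.inv().apply((W-s['eef_pos']).reshape(-1,3)).reshape(W.shape)
k=(np.hypot(T[...,0],T[...,1])<.026)&(T[...,2]<-.01)&(T[...,2]>-.04)
P=T[k]; print(k.sum(),np.percentile(P[:,2],[5,50,95]),P.min(0),P.max(0))
zt=s['eef_pos'][2]+.023
topimg(f,s['eef_pos'][:2],zt,name='top9.png')
"
```

```text
t 13.77 pos [0.5744 0.1395 0.2666] rot [-3.1393  0.0053 -2.2397] q [ 0.57  0.19 -0.12  0.   -1.25 -1.24] F [ 0.2  0.2 -3.1] w 0.0441
tool shift [ 0.2747 -0.2023  0.0056] norm 0.341 turn 1.1365
3900 [-0.02658955 -0.02477906 -0.01338295] [-0.02200035 -0.02448243 -0.0398422 ] [ 0.02219022  0.02461958 -0.01000381]
```

View pics/top9.png

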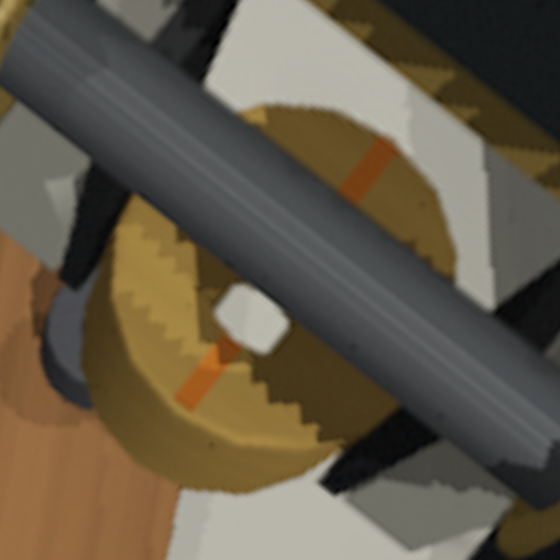

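The slot is aligned with the tool's x within 0.3°, and the puck is centred within about 1 mm. Turning, then travelling to the stub at a safe height.

Call:
apply_moves:
  moves:
    - [-1, 0, 0, 0, 0.1137]
    - [-1, 0, 0, 0, 0.1137]
    - [-1, 0, 0, 0, 0.1137]
    - [-1, 0, 0, 0, 0.1137]
    - [-1, 0, 0, 0, 0.1137]
    - [-1, 0, 0, 0, 0.1137]
    - [-1, 0, 0, 0, 0.1137]
    - [-1, 0, 0, 0, 0.1137]
    - [-1, 0, 0, 0, 0.1137]
    - [-1, 0, 0, 0, 0.1132]
    - [-1, 0, 0, 0, 0]
    - [-1, 0, 0, 0, 0]

```text
t: 14.82
eef_pos: [0.5725, 0.1387, 0.2607]
ee_rot: [-3.139, -0.003, 2.91]
force: [0.7, -0.1, -1.8]
width: 0.0437
```

```bash
python3 -c "
from slot import *
to([.5631,-.2018,.26],2.909)
"
```

```text
t 14.82 pos [0.5725 0.1387 0.2607] rot [-3.1395e+00 -2.9000e-03  2.9102e+00] q [ 0.57  0.2  -0.13 -0.   -1.25 -2.37] F [ 0.7 -0.1 -1.8] w 0.0437
tool shift [-0.069  -0.3336  0.0012] norm 0.341 turn 0.0012
```

Call:
apply_moves:
  moves:
    - [-1, -0.0057, -0.028, 0, 0]
    - [-1, -0.0057, -0.028, 0, 0]
    - [-1, -0.0057, -0.028, 0, 0]
    - [-1, -0.0057, -0.028, 0, 0]
    - [-1, -0.0057, -0.028, 0, 0]
    - [-1, -0.0057, -0.028, 0, 0]
    - [-1, -0.0057, -0.028, 0, 0]
    - [-1, -0.0057, -0.028, 0, 0]
    - [-1, -0.0057, -0.028, 0, 0]
    - [-1, -0.0057, -0.028, 0, 0]
    - [-1, -0.0057, -0.028, 0, 0]
    - [-1, -0.0057, -0.0256, 0, 0]

```text
t: 15.82
eef_pos: [0.5615, -0.2027, 0.2618]
ee_rot: [-3.142, -0.002, 2.911]
force: [-0.0, -0.3, -2.8]
width: 0.0438
```

Call:
apply_moves:
  moves:
    - [-1, 0, 0, 0, 0]
    - [-1, 0, 0, 0, 0]
    - [-1, 0, 0, 0, 0]

```text
t: 16.07
eef_pos: [0.5619, -0.2012, 0.2619]
ee_rot: [3.142, -0.002, 2.908]
force: [0.1, 0.1, -3.0]
width: 0.0435
```

```bash
python3 -c "
from slot import *
to([.5631,-.2018,.26],2.909)
for n in ('side','scene'):
    f=eyes.grab_frame(n); save(f,n+'2.png'); c=cv2.cvtColor(f['color'],cv2.COLOR_RGB2BGR)
    x,y=(240,90) if n=='side' else (140,165)
    cv2.imwrite('pics/%s2c.png'%n,cv2.resize(c[y:y+100,x:x+110],None,fx=6,fy=6,interpolation=cv2.INTER_CUBIC)[:600])
f=eyes.grab_frame('wrist'); save(f,'wrist10.png')
s=arm.get_state(); topimg(f,s['eef_pos'][:2],s['eef_pos'][2]+.023,name='top10.png')
"
```

```text
t 16.07 pos [ 0.5619 -0.2012  0.2619] rot [ 3.1415e+00 -1.5000e-03  2.9085e+00] q [-0.02  0.21 -0.11 -0.   -1.25 -1.79] F [ 0.1  0.1 -3. ] w 0.0435
tool shift [-0.0013 -0.0003  0.0019] norm 0.002 turn -0.0005
```

View pics/side2c.png

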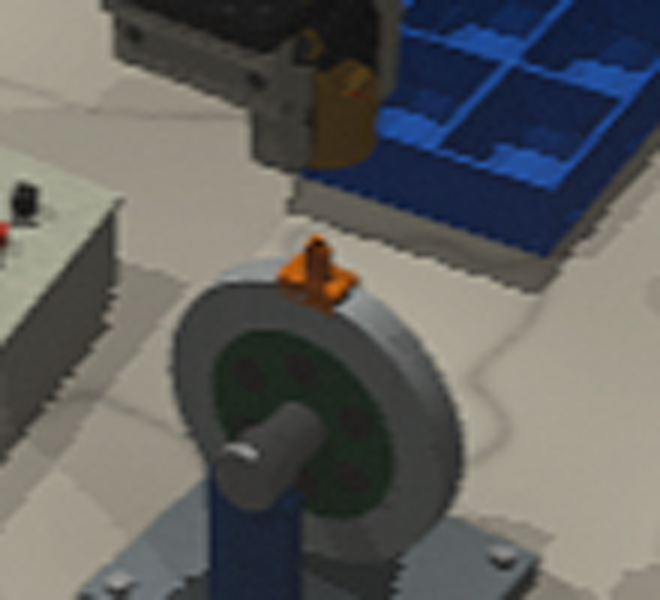

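View pics/scene2c.png

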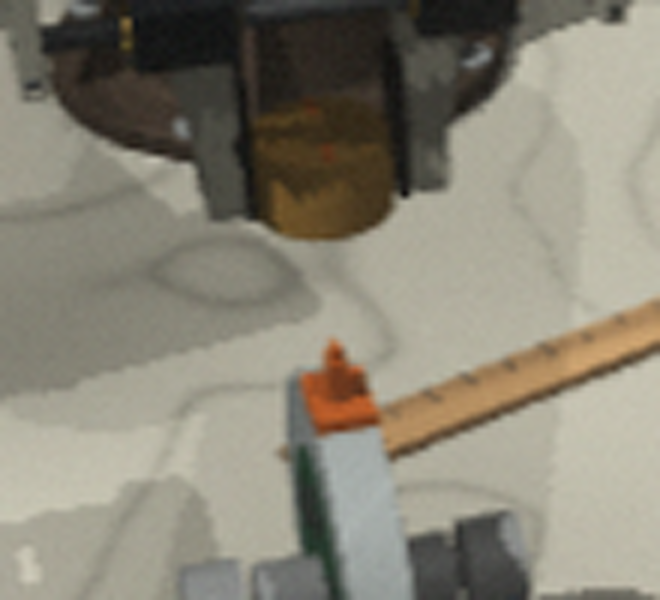

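View pics/top10.png

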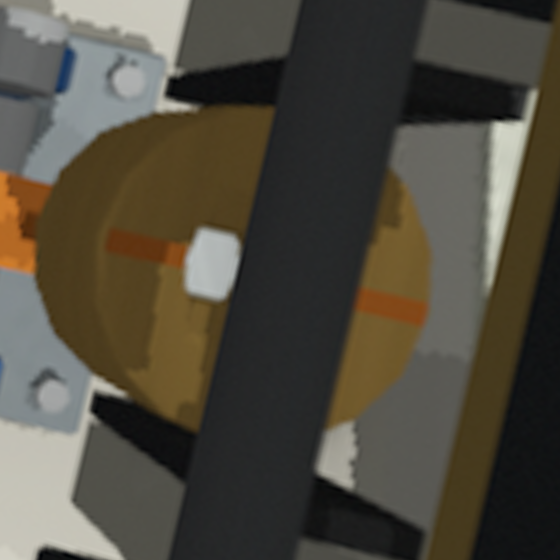

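```bash
cat > puck.py <<'E'
from slot import *
from fit import *
from scipy.optimize import least_squares
def puckfit(f,c0,zlo,zhi,show=True):
    W=cloud(f); hsv=cv2.cvtColor(f["color"],cv2.COLOR_RGB2HSV)
    m=(hsv[...,0]>12)&(hsv[...,0]<32)&(hsv[...,1]>90)&(np.hypot(W[...,0]-c0[0],W[...,1]-c0[1])<.03)&(W[...,2]>zlo-.01)&(W[...,2]<zhi+.01)
    P=W[m]
    def res(p):
        d=P-p[:3]; q=np.stack([np.hypot(d[:,0],d[:,1])-.022,abs(d[:,2])-.014],1)
        return np.minimum(q.max(1),0)+np.linalg.norm(np.maximum(q,0),axis=1)
    r=least_squares(res,[*c0,(zlo+zhi)/2],loss="soft_l1",f_scale=.001)
    return r.x,len(P),np.median(abs(r.fun))
def locc(p,c=(.5642,-.2018),y=-.233):
    d=np.array(p[:2])-c; return np.round([d[0]*np.cos(y)+d[1]*np.sin(y),-d[0]*np.sin(y)+d[1]*np.cos(y)],4)
def wheel(f):
    W=cloud(f); P=W.reshape(-1,3); P=P[np.isfinite(P).all(1)]
    T=P[(P[:,2]>.13)&(P[:,2]<.184)&(np.hypot(P[:,0]-.564,P[:,1]+.202)<.08)]
    return wheelfit(T,[.5642,-.2018,-.233,0]),len(T)
E
python3 - <<'E'
from puck import *
from stub import stubangle
s=arm.get_state(); p=s["eef_pos"]; print(p.round(4), "tcp rel",locc(p))
for n in("wrist","side","scene"):
    f=eyes.grab_frame(n)
    q,k,e=puckfit(f,p[:2],p[2]-.005,p[2]+.023); print(n,"puck",q.round(4),k,e.round(5),"rel",locc(q),"z-tcp",(q[2]-p[2]).round(4))
    if n!="wrist":
        w,k=wheel(f); print("  wheel",np.round(w[0],4),k,w[2].round(5),"rel",locc(w[0]))
        try: stubangle(f)
        except Exception as ex: print(ex)
E
```

```text
[ 0.5624 -0.2004  0.2627] tcp rel [-0.0021  0.0009]
wrist puck [ 0.5617 -0.1999  0.2708] 3813 0.0003 rel [-0.0028  0.0012] z-tcp 0.0081
side puck [ 0.5615 -0.2015  0.2705] 162 0.00085 rel [-0.0027 -0.0003] z-tcp 0.0078
  wheel [ 0.5631 -0.2027 -0.2372 -0.0014] 743 0.00094 rel [-0.0009 -0.0011]
n 80 y med 0.0028 rmax 0.0975
stub angle deg 2.41  crude -2.14 dy,dx,dz [-0.0002 -0.0043 -0.0007] med 0.00076
scene puck [ 0.5629 -0.1996  0.2713] 488 0.00073 rel [-0.0017  0.0018] z-tcp 0.0086
  wheel [ 0.5651 -0.2016 -0.238  -0.0006] 593 0.00072 rel [0.0008 0.0004]
n 108 y med -0.0012 rmax 0.0976
stub angle deg 0.91  crude 4.26 dy,dx,dz [ 0.0012  0.0003 -0.0005] med 0.00058
```

Relative to the wheel in the same pictures, the puck is about 1.8 mm short in x' and 1.1 mm over in y'. I'll correct that and go down to just above the tip.

Call:
apply_moves:
  moves:
    - [-1, -0.0018, -0.0011, 0.01, 0]
    - [-1, 0, 0, 0.015, 0]
    - [-1, 0, 0, 0.012, 0]
    - [-1, 0, 0, 0.006, 0]
    - [-1, 0, 0, 0, 0]
    - [-1, 0, 0, 0, 0]
    - [-1, 0, 0, 0, 0]

```text
t: 16.95
eef_pos: [0.5643, -0.2029, 0.2205]
ee_rot: [-3.141, 0.001, 2.907]
force: [-0.3, -0.3, -2.2]
width: 0.0438
```

Run:
```python
from puck import *
s=arm.get_state(); p=s["eef_pos"]; print(p.round(4), s["ee_rot"].round(4),s["force"].round(1),"tcp rel",locc(p))
for n in("wrist","side","scene"):
    f=eyes.grab_frame(n)
    q,k,e=puckfit(f,p[:2],p[2]-.005,p[2]+.023); print(n,"puck",q.round(4),k,e.round(5),"rel",locc(q),"z-tcp",(q[2]-p[2]).round(4))
    if n!="wrist":
        w,k=wheel(f); print("  wheel",np.round(w[0],4),k,w[2].round(5),"rel",locc(w[0]))
        c=cv2.cvtColor(f['color'],cv2.COLOR_RGB2BGR)
        x,y=(240,90) if n=='side' else (140,165)
        cv2.imwrite('pics/%s3c.png'%n,cv2.resize(c[y:y+100,x:x+110],None,fx=6,fy=6,interpolation=cv2.INTER_CUBIC)[:600])
```

```text
[ 0.5643 -0.2029  0.2205] [-3.1414e+00  1.0000e-03  2.9072e+00] [-0.3 -0.3 -2.2] tcp rel [ 0.0004 -0.001 ]
wrist puck [ 0.5637 -0.2024  0.2287] 3778 0.00031 rel [-0.0004 -0.0007] z-tcp 0.0082
side puck [ 0.5646 -0.2029  0.2286] 150 0.00096 rel [ 0.0006 -0.001 ] z-tcp 0.0081
  wheel [ 0.5632 -0.2028 -0.2346 -0.0013] 741 0.00095 rel [-0.0007 -0.0012]
scene puck [ 0.5647 -0.2019  0.2291] 460 0.00079 rel [0.0005 0.    ] z-tcp 0.0086
  wheel [ 0.5651 -0.2016 -0.2353 -0.0007] 590 0.00067 rel [0.0009 0.0004]
```

View pics/scene3c.png

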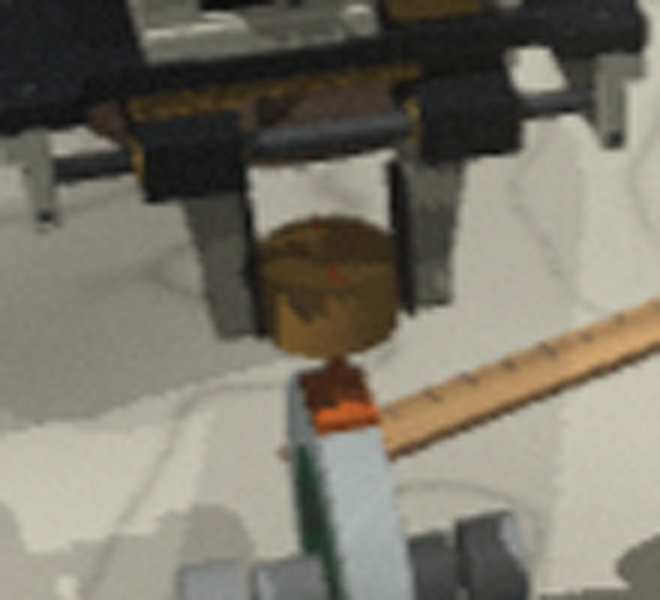

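View pics/side3c.png

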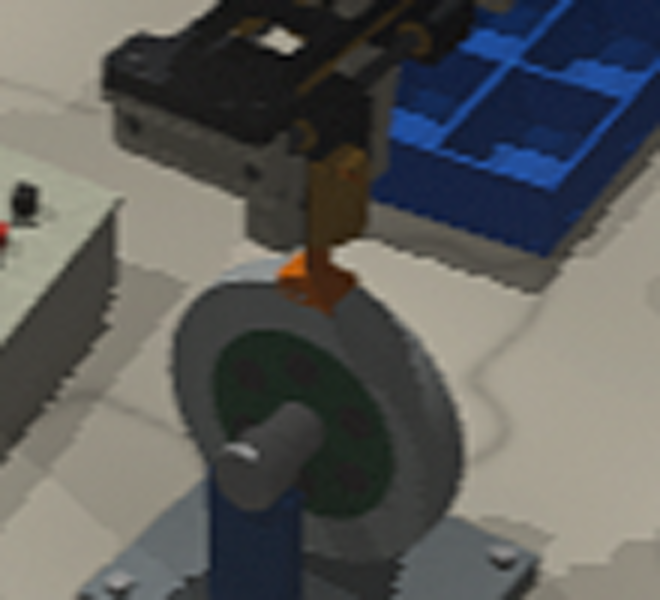

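Puck and stub now agree within about 1 mm in all views, with clearances of 3.5 and 2 mm. Lowering part way over the tip and watching the force.

Call:
apply_moves:
  moves:
    - [-1, 0.0004, 0.0003, 0.003, 0]
    - [-1, 0, 0, 0.003, 0]
    - [-1, 0, 0, 0.003, 0]
    - [-1, 0, 0, 0.003, 0]
    - [-1, 0, 0, 0.002, 0]
    - [-1, 0, 0, 0, 0]
    - [-1, 0, 0, 0, 0]

```text
t: 17.68
eef_pos: [0.5635, -0.2024, 0.2056]
ee_rot: [-3.141, -0.0, 2.907]
force: [-0.3, -0.5, -1.9]
width: 0.044
```

Run:
```python
from puck import *
s=arm.get_state(); p=s["eef_pos"]; print(p.round(4), s["ee_rot"].round(4),s["force"].round(1),s["moment"].round(2),"tcp rel",locc(p))
f=eyes.grab_frame("wrist"); save(f,"wrist11.png")
q,k,e=puckfit(f,p[:2],p[2]-.005,p[2]+.023); print(q.round(4),k,e,locc(q),(q[2]-p[2]).round(4))
topimg(f,p[:2],q[2]+.014,name="top11.png")
```

```text
[ 0.5635 -0.2024  0.2056] [-3.1414e+00 -4.0000e-04  2.9069e+00] [-0.3 -0.5 -1.9] [-0.05 -0.06 -0.04] tcp rel [-0.0006 -0.0008]
[ 0.5628 -0.2019  0.2138] 3895 0.00030237645864946566 [-0.0013 -0.0004] 0.0082
```

View pics/top11.png

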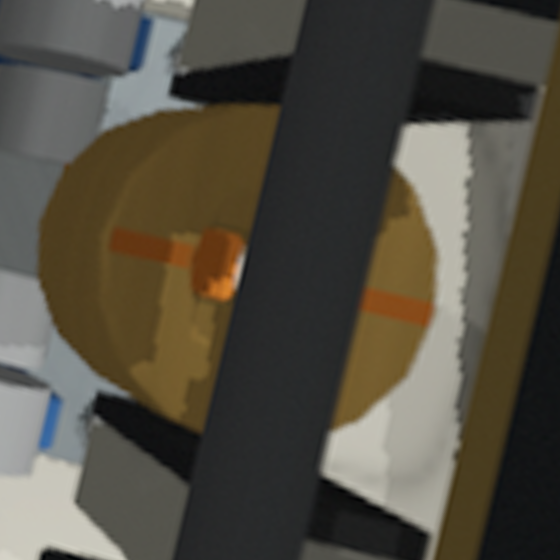

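The stub shows inside the slot at (215,265) with no contact force. Lowering further.

Call:
apply_moves:
  moves:
    - [-1, 0, 0.0003, 0.002, 0]
    - [-1, 0, 0, 0.002, 0]
    - [-1, 0, 0, 0.002, 0]
    - [-1, 0, 0, 0.002, 0]
    - [-1, 0, 0, 0.001, 0]
    - [-1, 0, 0, 0.001, 0]
    - [-1, 0, 0, 0, 0]
    - [-1, 0, 0, 0, 0]

```text
t: 18.4
eef_pos: [0.5636, -0.2021, 0.1958]
ee_rot: [-3.142, -0.0, 2.907]
force: [-0.6, -0.6, -3.0]
width: 0.0435
```

Run:
```python
from puck import *
s=arm.get_state(); p=s["eef_pos"]; print(p.round(4), s["ee_rot"].round(4),s["force"].round(1),s["moment"].round(2),"tcp rel",locc(p))
f=eyes.grab_frame("wrist")
q,k,e=puckfit(f,p[:2],p[2]-.005,p[2]+.023); print(q.round(4),k,e,locc(q),(q[2]-p[2]).round(4))
```

```text
[ 0.5636 -0.2021  0.1958] [-3.1415e+00 -1.0000e-04  2.9069e+00] [-0.6 -0.6 -3. ] [-0.03 -0.02 -0.01] tcp rel [-0.0005 -0.0004]
[ 0.563  -0.2016  0.204 ] 3984 0.00031316370552813503 [-0.0013 -0.0001] 0.0081
```

Call:
apply_moves:
  moves:
    - [-1, 0, 0, 0.0006, 0]
    - [-1, 0, 0, 0.0006, 0]
    - [-1, 0, 0, 0.0006, 0]
    - [-1, 0, 0, 0, 0]
    - [-1, 0, 0, 0, 0]

```text
t: 18.87
eef_pos: [0.5636, -0.2021, 0.194]
ee_rot: [-3.142, -0.0, 2.907]
force: [0.6, 0.4, -1.4]
width: 0.0439
```

Call:
apply_moves:
  moves:
    - [-1, 0, 0, 0.0005, 0]
    - [-1, 0, 0, 0, 0]
    - [-1, 0, 0, 0, 0]

```text
t: 19.12
eef_pos: [0.5636, -0.2021, 0.1935]
ee_rot: [3.142, -0.0, 2.907]
force: [0.2, -0.4, -2.0]
width: 0.0439
```

Call:
apply_moves:
  moves:
    - [-1, 0, 0, 0.0005, 0]
    - [-1, 0, 0, 0, 0]
    - [-1, 0, 0, 0, 0]

```text
t: 19.37
eef_pos: [0.5636, -0.2021, 0.1932]
ee_rot: [-3.142, 0.0, 2.907]
force: [0.1, 0.1, -1.3]
width: 0.0433
```

Call:
apply_moves:
  moves:
    - [-1, 0, 0, 0.0005, 0]
    - [-1, 0, 0, 0, 0]
    - [-1, 0, 0, 0, 0]

```text
t: 19.62
eef_pos: [0.564, -0.2022, 0.1931]
ee_rot: [-3.142, 0.001, 2.907]
force: [-0.4, 1.8, 2.8]
width: 0.0441
```

Run:
```python
from puck import *
s=arm.get_state(); p=s["eef_pos"]; print(p.round(4), s["ee_rot"].round(4),s["force"].round(1),s["moment"].round(2),"tcp rel",locc(p))
f=eyes.grab_frame("wrist")
q,k,e=puckfit(f,p[:2],p[2]-.005,p[2]+.023); print(q.round(4),k,e,locc(q),(q[2]-p[2]).round(4))
```

```text
[ 0.564  -0.2022  0.1931] [-3.1415e+00  1.1000e-03  2.9070e+00] [-0.4  1.8  2.8] [ 0.2   0.18 -0.04] tcp rel [-0.0002 -0.0004]
[ 0.5633 -0.2016  0.2013] 3994 0.00031664416555376995 [-0.0009 -0.0001] 0.0081
```

Contact: the vertical force rose by about 5 N and the puck's centre is at 0.2013, which is the seated height. Releasing and rising.

Call:
apply_moves:
  moves:
    - [0.4, 0, 0, 0, 0]
    - [0.4, 0, 0, 0, 0]
    - [0.4, 0, 0, 0, 0]
    - [0.4, 0, 0, 0, 0]
    - [0.4, 0, 0, -0.01, 0]
    - [0.4, 0, 0, -0.02, 0]
    - [0.4, 0, 0, -0.03, 0]
    - [0.4, 0, 0, -0.03, 0]
    - [0.4, -0.03, 0, -0.01, 0]
    - [0.4, -0.03, 0, 0, 0]
    - [0.4, 0, 0, 0, 0]
    - [0.4, 0, 0, 0, 0]

```text
t: 20.67
eef_pos: [0.6227, -0.2162, 0.292]
ee_rot: [-3.142, -0.001, 2.907]
force: [-0.3, -0.5, -0.6]
width: 0.0612
```

Run:
```python
from puck import *
from stub import padtilt
s=arm.get_state(); p=s["eef_pos"]; print(p.round(4),s["force"].round(1),s["width"])
for n in("wrist","side","scene"):
    f=eyes.grab_frame(n); save(f,n+"4.png")
    q,k,e=puckfit(f,[.563,-.2016],.188,.216); print(n,"puck",q.round(4),k,e.round(5),"rel",locc(q))
    if n=="wrist":
        topimg(f,q[:2],.2155,name="top12.png")
        W=cloud(f); d=W-np.array([*q[:2],.2155]); k=(np.hypot(d[...,0],d[...,1])<.019)&(abs(d[...,2])<.004)
        y=-.233;x_=np.cos(y)*d[...,0]+np.sin(y)*d[...,1];y_=-np.sin(y)*d[...,0]+np.cos(y)*d[...,1]
        A=np.c_[x_[k],y_[k],np.ones(k.sum())]; co=np.linalg.lstsq(A,d[...,2][k],rcond=None)[0]
        for _ in range(4):
            r=d[...,2][k]-A@co; g=abs(r)<.0008; co=np.linalg.lstsq(A[g],d[...,2][k][g],rcond=None)[0]
        print("top tilt deg (wheel angle)",np.degrees(-co[0]),np.degrees(co[1]),"z",co[2]+.2155,g.sum())
    else:
        w,kk=wheel(f); print("  wheel",np.round(w[0],4),locc(w[0]))
        c=cv2.cvtColor(f['color'],cv2.COLOR_RGB2BGR)
        x,y=(240,90) if n=='side' else (140,165)
        cv2.imwrite('pics/%s4c.png'%n,cv2.resize(c[y:y+100,x:x+110],None,fx=6,fy=6,interpolation=cv2.INTER_CUBIC)[:600])
```

```text
[ 0.6227 -0.2162  0.292 ] [-0.3 -0.5 -0.6] 0.06119040249919592
wrist puck [ 0.5638 -0.2009  0.2013] 2547 0.00051 rel [-0.0006  0.0008]
top tilt deg (wheel angle) -0.27326844290434515 -0.19255590785017965 z 0.21539518223899226 1250
side puck [ 0.5631 -0.2035  0.2009] 266 0.0009 rel [-0.0007 -0.0019]
  wheel [ 0.5631 -0.2028 -0.2323 -0.0011] [-0.0008 -0.0013]
scene puck [ 0.5644 -0.2009  0.2014] 460 0.0008 rel [0.     0.0009]
  wheel [ 5.649e-01 -2.015e-01 -2.326e-01 -2.000e-04] [0.0006 0.0004]
```

View pics/wrist4.png

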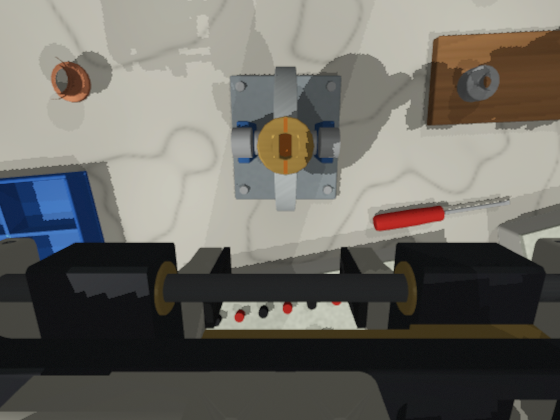

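View pics/top12.png

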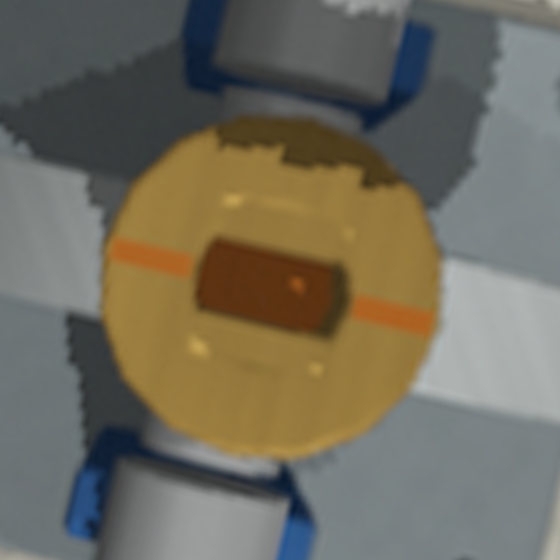

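View pics/side4c.png

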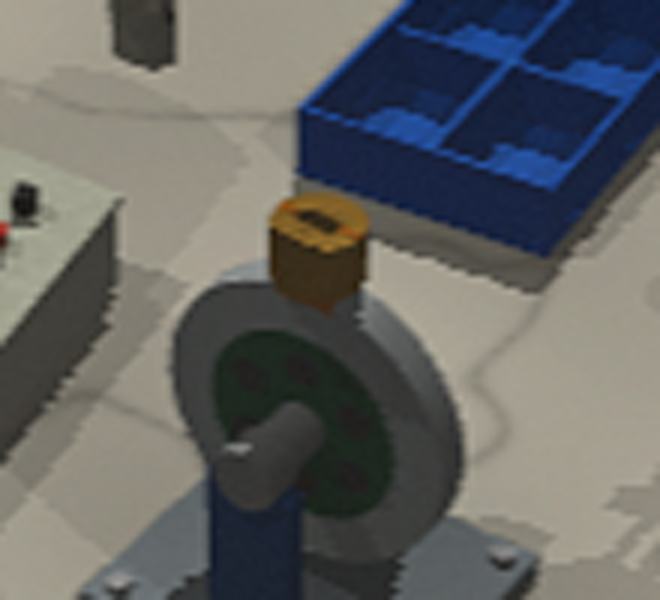

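View pics/scene4c.png

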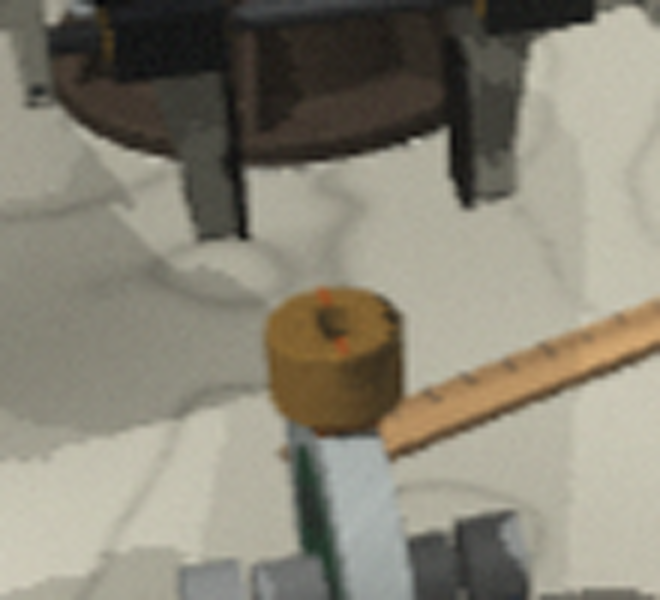

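The weight sits flat: its top tilts by about 0.3°, and its top height is 0.2154 against 0.216 nominal. I'll check for drift over a second and check the other weights.

Call:
apply_moves:
  moves:
    - [0.4, 0, 0, 0, 0]
    - [0.4, 0, 0, 0, 0]
    - [0.4, 0, 0, 0, 0]
    - [0.4, 0, 0, 0, 0]
    - [0.4, 0, 0, 0, 0]
    - [0.4, 0, 0, 0, 0]
    - [0.4, 0, 0, 0, 0]
    - [0.4, 0, 0, 0, 0]
    - [0.4, 0, 0, 0, 0]
    - [0.4, 0, 0, 0, 0]
    - [0.4, 0, 0, 0, 0]
    - [0.4, 0, 0, 0, 0]

```text
t: 21.82
eef_pos: [0.6219, -0.2161, 0.2925]
ee_rot: [-3.142, -0.0, 2.907]
force: [-0.2, 0.2, 0.3]
width: 0.0612
```

Run:
```python
from puck import *
f0=dict(np.load("pics/scene0.npz"))
f=eyes.grab_frame("wrist"); print(puckfit(f,[.563,-.2016],.188,.216)[0].round(4))
f=eyes.grab_frame("scene"); print(puckfit(f,[.563,-.2016],.188,.216)[0].round(4)); save(f,"scene5.png")
for g in (f0,f):
    W=cloud(g)
    for (u0,v0,u1,v1) in ((288,240,312,263),(354,231,378,249)):
        P=W[v0:v1,u0:u1].reshape(-1,3);P=P[P[:,2]>.04]; print(len(P),((P.min(0)+P.max(0))/2).round(4))
```

```text
[ 0.5636 -0.2008  0.2013]
[ 0.5642 -0.201   0.2014]
123 [0.5554 0.0552 0.05  ]
163 [0.597  0.22   0.0446]
117 [0.5563 0.0539 0.0497]
155 [0.5955 0.2204 0.0446]
```

View pics/scene5.png

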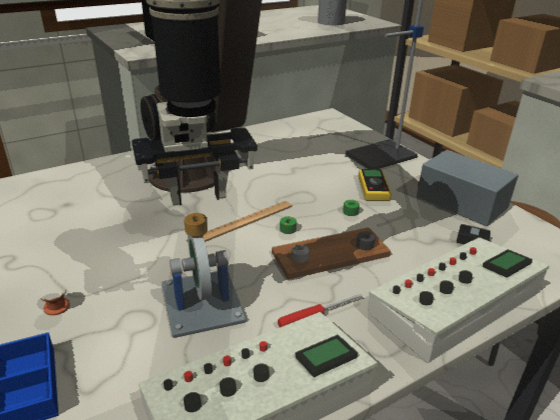

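The brass weight sits on the wheel at (196,225). The other two still stand on the board at (300,253) and (366,240), and nothing is drifting. Handing in.

```bash
python3 -c "
from station import job
print(job.job_done())"
```

```text
the job is handed in; nothing more can be done
None
```

The flywheel is set up: the stub points straight up and the brass weight sits flat on the pad over it. I handed the job in at about 22 s.

- **Wheel:** I turned it in two rim-pinch strokes plus a small trim. The last fit before the weight went on, taken after letting go, put the stub at -0.2° from straight up.
- **Weight:** I gripped it across its slot, turned it 65° and lowered it over the stub until it touched at about 5 N, then released it.

**Last checks**
- **Seating:** The weight's centre measured 0.201 m high (0.202 m expected) and its top tilts about 0.3°. The stub shows inside the slot.
- **Drift:** The weight moved no more than 0.2 mm over about 1 s with the robot clear.
- **Other weights:** They stand where they were. Their measured positions changed by about 1.5 mm, which is within the camera error.
- **Disagreements:** The cameras differed by 1 to 3 mm in absolute position, so I aligned the weight using same-picture comparisons with the wheel. The side and scene cameras, with few pixels on the stub, read its angle as +2.4° and +0.9° before the weight went on. I relied on the wrist camera, which gave -0.2° just before.
- **Contact forces:** On the first pinch the jaws were 3 mm off centre, giving a brief 28 N sideways on the wheel. I corrected that before turning the wheel.

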